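# Set up the stop-pin bed

## Robot

A 6-joint arm with a two-finger parallel gripper is mounted at the origin on a cart in front of the work surface, level with it; the furniture and walls round the work are solid. World frame = base frame: x ahead of the robot, y to its left, z up, the work surface at z = 0. Lengths are in m, angles in rad, forces in N, time in s.
With the tool pointing down it reaches from about 0.375 to 0.9 m from the base axis. Payload 3.1 kg.
Tool frame: the origin (TCP) lies at the very end of the fingers, on their centre line; the grasp point (between the pads) lies 19 mm behind it (robot.grip_depth is the distance from the TCP to the grasp point, in m); z points along the fingers, y is the direction in which the jaws open and shut (so a half turn about z gives the same grasp; the last joint's range is limited). The gripper opens to 87 mm and grips with 3 to 60 N. Pads are 19 mm wide; open, the fingers measure 117 mm over their backs; the gripper's body (75 mm by 190 mm) begins 51 mm behind the grasp point.
Start: joints at [1.062, 0.527, 1.433, -0, 1.181, -0.178], TCP at [0.203, 0.591, 0.223] pointing down, gripper open.
Joint ranges: [-3.08, 3.08], [-0.75, 2.2], [0.22, 2.44], [-1.43, 4.57], [0, 2.65], [-2.85, 2.85]. Speed limits (rad/s): [2.79, 2.79, 3.14, 3.14, 3.14, 3.14].

## Interface

Orientations are given as a unit quaternion [x, y, z, w].
In Python, from rig import robot gives the robot as it stands.
- The arm moves only by the tool drive_tool, never from a script. Its argument "series" is a list of rows, each a list of 7 numbers: the shift along the tool's x, y, z in m, then the turn, a rotation vector about the tool's x, y, z in degrees, then the opening, from 0 (shut) to 1 (fully open). A call has 1 to 5 rows; each row shifts and turns the commanded pose from where the row before left it, along the tool's axes as they then stand; what a row does not reach is not made up. A row lasts 1/8 s, in which the tool goes at most 62.5 mm and 10.7 degrees, less where a joint would pass 70% of its speed; a pose out of reach is approached as far as the arm can. A call is refused whole if a number of a shift passes 0.0625 or a number of a turn 10.7, either way. A call with a gripper value outside its range is refused whole. The fingers move at their own pace and stop on an object; "squeeze" is the grip in N (left out, the last holds). Time passes only in rows, so rows that do not move let the fingers close. It gives the time, the measured TCP pose, the force and the opening at its end, in the units of the state.
- robot.get_obs(): the state, without advancing time (a new reading comes with each control period).
- robot.camera(name): name is "scene" or "top" or "wrist"; returns (picture, depth): 480x640x3 uint8, blue, green, red; 480x640 float32, m along the optical axis (not along the pixel's ray), 0 where there is no reading.
- robot.camera_model(name): a dict with "fx", "fy", "cx", "cy" (pixels), "R" (3x3) and "t" (3): a world point X has camera coordinates R X + t. Camera axes: x right, y down, z forward; pixel columns grow to the right and rows downward; lengths in m; the calibration is good to about 2 mm. The wrist camera is an equidistant fisheye: a pixel r from the principal point sees the ray r / f radians off the axis. A picture is of the moment at which its call begins: read the wrist's pose just before it. camera_model takes no time and is no camera call; for the wrist camera it gives the pose at the moment of the call.
- robot.hand_in(): hands the job in, once; it reports no verdict.
The state is a dict: "time": time; "q": joint angles; "joint_velocities": joint speeds; "joint_torque": joint torques, N m; "position": TCP position; "tool_rot": TCP orientation; "ft_force": force on the tool from outside, world axes, zero at the start; "moment": the same for the moment, N m; "grip_width": finger opening in m.
Only numpy, scipy, OpenCV 4.12 (cv2) and the standard library are available. Lean on these libraries where they do the work, as an engineer would, in place of code of your own. Each camera call takes 0.05 s, during which the arm holds its last target. There are 200 camera calls.

## Task

Get the setting bed ready for the next batch: lift the leather weight off the bed and lay it in the middle of the cork pad, then press the spray can's cap right down briefly and let it spring back. Next put every orange-handled stop pin into a lane of its own, sliding its tip along the lane until it drops into its unmarked blind hole, and seat it fully home and upright; last, turn the click wrench clockwise until its nut is home and its neck gives. Leave the glue bottles and the red thread reel where they stand.

Things in the scene. Friction and masses are not known exactly. Their poses are not given: they have to be found in the camera images.
- bed: Fixed aluminium setting bed, 182 (own x) x 206 (own y) x 46 mm high, origin under its centre on the table. Three dark steel lanes along its own y, each 34 mm wide, 90 mm long, surface 43 mm above the table (3 mm below the bed's rim). Each lane has one blind hole on its centre line, 15.5 mm wide, 32 mm deep. An ear with the click wrench is on the +y side.
- lane0_mid (a point): Middle of the lane at bed x = -54 mm, on its surface; axes as the bed's (the lane runs along y). The lane's hole lies on its centre line, anywhere within 26 mm either side of this point; it differs in every lane and every start, is unmarked and is not reported.
- lane1_mid (a point): The same point of the lane at bed x = 0; its hole likewise.
- lane2_mid (a point): The same point of the lane at bed x = +54 mm; its hole likewise.
- weight_mid (a point): Centre of the brown leather-covered weight, 45 (own x) x 85 (own y) x 32 mm high, about 0.85 kg, that lies on top of the bed across the lanes at the start; grasp it across the 45 mm.
- pad_mid (a point): Centre of the top of the fixed cork pad, 110 x 150 x 4 mm.
- spray_cap_top (a point): Centre of the top of the white round cap (28 mm wide, 20 mm high) on the fixed grey spray can (52 mm wide); 135 mm above the table when up.
- spray_cap (a joint): How far the sprung cap is pressed down: 0 up, 0.006 m fully down; takes 2 N to start and 8 N to bottom out; springs back.
- rack: Fixed wooden pin rack, 190 (own x) x 50 x 40 mm high, origin under its centre, with three 17 mm holes at own x = -62, 0, +62 mm in which the pins stand at the start.
- pin0_grip (a point): Centre of a stop pin's square orange handle (20 x 20 mm, 42 mm high, sides along its own x and y; 70 g). Under it a steel collar (26 mm wide, 6 mm thick), then a 12 mm shank, 30 mm from collar to tip, tapered to 6 mm in the last 7 mm. The tip is 57 mm below this point. In the rack the collar rests on the rack; fully home in a lane, on the lane. None if absent (two or three are there).
- pin1_grip (a point): The same point of the second stop pin, same shape; None if absent.
- pin2_grip (a point): The same point of the third stop pin, same shape; None if absent.
- pin0_tip (a point): Tip of the first pin; its z axis runs up along the pin.
- pin1_tip (a point): Tip of the second pin.
- pin2_tip (a point): Tip of the third pin.
- wrench_pivot (a point): Point on the vertical axis of the click wrench's nut, at the wrench's mid height (65 mm above the table).
- wrench_grip (a point): Middle of the wrench's black rubber handle with blue rings (20 mm wide, z = 53 to 77 mm, 85 mm long), 135 mm from the nut axis; its own x axis points along the wrench to the nut. At the start the handle points roughly along the bed's -x, with about 34 mm of free space between it and the bed's side.
- wrench_nut (a joint): Angle of nut and wrench, rad, growing clockwise seen from above (handle moves away from the bed): 0 loose, 0.8 home at its stop; starts between 0 and 0.25, needs about 3 N at the handle and stays where it is left.
- wrench_neck (a joint): Kink of the breakaway neck (hinge 45 mm from the nut axis), rad, in the same turning direction: 0 straight, 0.35 at its stop. It holds until the nut is home and about 11 N presses on the middle of the handle, then gives and stays bent.
- glue: Loose glue bottle, 155 mm high, 53 mm wide, on the left: a bystander. Origin under its centre.
- reel: Loose red thread reel, 44 mm high, 35 mm wide, behind the cork pad: a bystander. Origin under its centre.
Mind the look-alikes: they are no part of the job. What is shaped like the part that bears pin0_grip but green is not meant.

How it is judged:
On the way, in this order (a step that is already met when the one before it is completed fails the run):
1. the weight lies on the cork pad (horizontal distance between weight_mid and pad_mid below 0.035 m and height (world z) of weight_mid below 0.026 m), for 0.2 s.
2. the spray cap is pressed right down (value of joint spray_cap above 0.0045 m), for 0.1 s.
3. every pin is fully home in a lane (z of each of pin0_tip, pin1_tip, pin2_tip in the frame of bed below 0.018 m and x of pin0_tip in the frame of bed between -0.075 and 0.075 m and y of pin0_tip in the frame of bed between -0.045 and 0.045 m and angle between each of pin0_tip, pin1_tip, pin2_tip's own z axis and vertical below 0.12 rad and x of pin1_tip in the frame of bed between -0.075 and 0.075 m and y of pin1_tip in the frame of bed between -0.045 and 0.045 m and x of pin2_tip in the frame of bed between -0.075 and 0.075 m and y of pin2_tip in the frame of bed between -0.045 and 0.045 m), for 0.2 s.
4. the nut is home and the neck has given (value of joint wrench_nut above 0.75 rad and value of joint wrench_neck above 0.12 rad), for 0.1 s.
At the end, for the whole second after the job is handed in: The weight lies flat on the cork pad, its centre within 35 mm of the pad's; the spray cap is up again; every pin that is there stands in the hole of a lane, collar within 5 mm of the lane and within 0.12 rad of upright; the wrench nut is home (over 0.75 rad) and its neck has given (over 0.12 rad) (all of step 1 and all of step 3 and all of step 4 and value of joint spray_cap below 0.0015 m); the robot touches nothing.
It fails at once if the glue bottle or the red reel is moved more than 30 mm (distance of any of glue, reel from where it was at the start of the episode above 0.03 m).
Of pin0, pin1, pin2 only 2 to 3 are there at a start; the rules pass over those that are not, and their reading is None.
At some moment in a run one of weight may be knocked a few centimetres aside while the robot is not near it.
It also fails if it takes over 210 s, if anything falls off the work surface, if the arm or the gripper's body presses on something with over 40 N, if the wrist force passes 120 N, or if a joint passes its speed limit or range.

## Working session

There is one attempt and no reset: what is moved stays moved. The work goes in short steps, Python scripts to look and compute and a tool call to move; the robot and the scene stay as the last step left them, time stands still between calls to the robot, and variables do not carry over. Pictures are saved under pics/ and viewed, about 12 in all and at most 16, crops included, and the job is handed in when it is done.

Besides the shell and the picture viewer there is one more tool, called after "Emit:" as name([rows], argument=value, ...), one row to a line, values as JSON. drive_tool: Moves the arm, as the interface text tells. Its arguments: {"type":"object","properties":{"series":{"type":"array"},"squeeze":{"type":"number"}},"required":["series"]}

```bash
ls; mkdir -p pics; python3 - <<'E'
from rig import robot
import cv2,numpy as np
o=robot.get_obs(); print({k:np.round(v,3) for k,v in o.items()})
for n in("scene","top"):
    p,d=robot.camera(n); m=robot.camera_model(n); cv2.imwrite(f"pics/{n}0.png",p); np.savez(f"{n}0.npz",p=p,d=d,**m); print(n,m['fx'],np.round(m['R'],3).tolist(),np.round(m['t'],3))
E
```

```text
pics
{'time': np.float64(0.0), 'q': array([ 1.061,  0.528,  1.434,  0.   ,  1.181, -0.179]), 'joint_velocities': array([ 0.001,  0.002, -0.   ,  0.002, -0.   ,  0.   ]), 'joint_torque': array([ 1.0000e-03, -4.4004e+01, -1.7660e+01,  6.4000e-02,  5.8000e-02,
       -0.0000e+00]), 'position': array([0.203, 0.59 , 0.222]), 'tool_rot': array([ 0.165,  0.986, -0.001, -0.   ]), 'ft_force': array([-0.05 ,  0.464, -0.082]), 'moment': array([ 0.003,  0.07 , -0.005]), 'grip_width': np.float64(0.087)}
scene 517.0656948471286 [[0.795, -0.606, 0.0], [-0.307, -0.403, -0.863], [0.523, 0.686, -0.506]] [-0.418  0.245  1.038]
top 624.9662450961301 [[-0.028, -1.0, 0.007], [-0.988, 0.026, -0.153], [0.153, -0.011, -0.988]] [0.012 0.547 1.866]
```

View pics/top0.png

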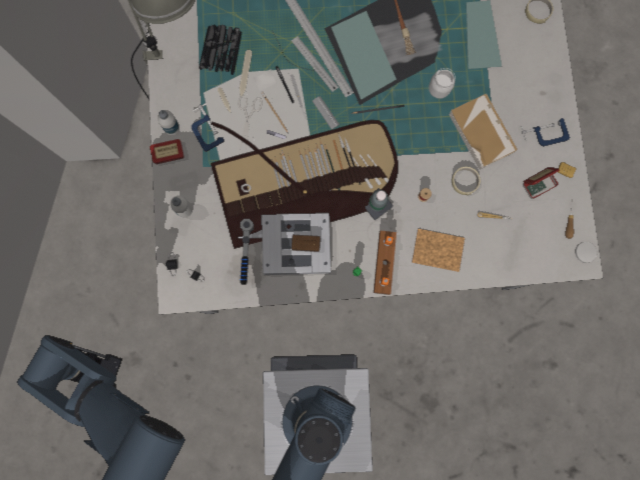

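View pics/scene0.png

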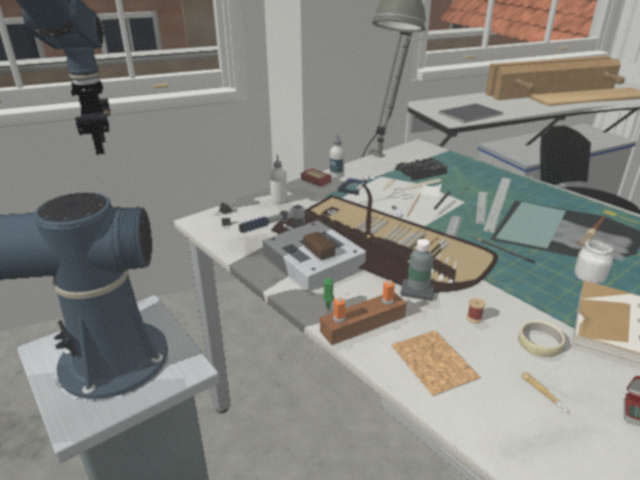

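The top view shows the bed at (297,243) with the weight at (306,243), the wrench grip at (244,270), the rack at (385,262) with two orange pins, a green decoy at (357,271), the pad at (438,250), the can at (378,203) and the reel at (425,194). I'll zoom in and measure next.

```bash
cat > h.py <<'E'
import numpy as np,cv2
from scipy.spatial.transform import Rotation as Rn
def ray(m,u,v):
    R,t=np.array(m['R']),np.array(m['t'])
    d=np.array([(u-m['cx'])/m['fx'],(v-m['cy'])/m['fy'],1.]); return -R.T@t, R.T@d
def fish(m,u,v):
    R,t=np.array(m['R']),np.array(m['t'])
    x,y=(u-m['cx'])/m['fx'],(v-m['cy'])/m['fy']; r=np.hypot(x,y)+1e-12
    return -R.T@t, R.T@np.array([np.sin(r)*x/r,np.sin(r)*y/r,np.cos(r)])
def onz(c,d,z): return c+d*(z-c[2])/d[2]
def cloud(m,d):
    v,u=np.mgrid[:480,:640]; R,t=np.array(m['R']),np.array(m['t'])
    P=np.stack([(u-m['cx'])/m['fx']*d,(v-m['cy'])/m['fy']*d,d],-1)-t
    return P@R
E
python3 - <<'E'
from h import *
z=np.load('top0.npz'); P=cloud(z,z['d']); hsv=cv2.cvtColor(z['p'],cv2.COLOR_BGR2HSV)
np.save('P.npy',P)
def at(n,u,v): print(n,np.round(P[v,u],3))
for n,u,v in [('bedcorner',266,216),('bed',328,216),('bed',328,270),('bed',266,270),('weight',306,243),('pad',438,250),('grip',244,270),('nut',247,227),('can',380,196),('glue',180,205),('reel',425,194),('arc',260,145),('arc2',300,185),('rack',385,262)]: at(n,u,v)
for nm,lo,hi in [('orange',(3,150,120),(16,255,255)),('green',(50,120,60),(75,255,255))]:
    mk=cv2.inRange(hsv,lo,hi); n,l,s,c=cv2.connectedComponentsWithStats(mk)
    for i in range(1,n):
        if s[i,4]>8:
            q=P[l==i]; print(nm,c[i].round(1),s[i],np.median(q,0).round(3),q[:,2].max().round(3))
t=cv2.resize(z['p'][180:310,150:470],None,fx=2.5,fy=2.5,interpolation=cv2.INTER_CUBIC)
s=np.load('scene0.npz')['p'][150:390,170:490]; s=cv2.resize(s,None,fx=1.5,fy=1.5)
c=np.zeros((600,800,3),np.uint8); c[:t.shape[0]*240//325]=cv2.resize(t,(800,240)) if 0 else cv2.resize(t,(800,240)); c[240:600,:480]=s; cv2.imwrite('pics/c1.png',t)
E
```

```text
bedcorner [0.618 0.139 0.043]
bed [ 0.612 -0.051  0.048]
bed [ 0.447 -0.045  0.043]
bed [0.452 0.142 0.042]
weight [0.525 0.019 0.086]
pad [ 0.503 -0.39   0.006]
grip [0.449 0.204 0.086]
nut [0.579 0.195 0.076]
can [ 0.652 -0.203  0.129]
glue [0.644 0.388 0.114]
reel [ 0.675 -0.353  0.038]
arc [0.855 0.157 0.008]
arc2 [0.717 0.033 0.024]
rack [ 0.471 -0.225 -0.003]
orange [389.  240.2] [385 236   9   9  52] [ 0.526 -0.229  0.083] 0.095
orange [385.1 281. ] [381 277   9   9  46] [ 0.405 -0.211  0.083] 1.928
green [356.8 271.4] [354 267   7   9  45] [ 0.437 -0.13   0.075] 0.087
```

View pics/c1.png

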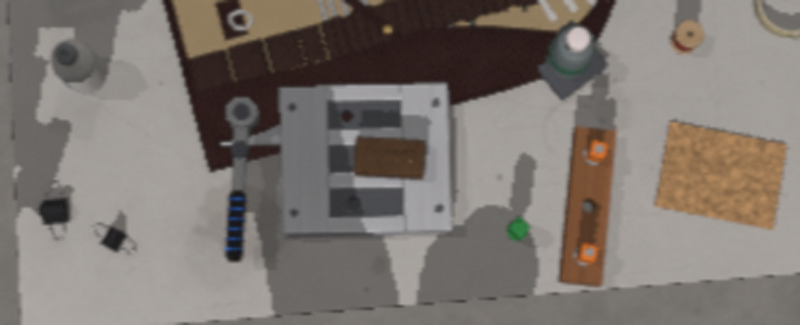

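The crop shows the weight's long side along world y on the bed. The lanes have dark spots that may be holes, two pins stand in the outer rack holes, and the middle rack hole is empty. Next I move over the bed for a wrist view.

Emit:
drive_tool([
  [-0.038, -0.035, -0.01, 0, 0, 0, 1],
  [-0.038, -0.035, -0.01, 0, 0, 0, 1],
  [-0.038, -0.035, -0.01, 0, 0, 0, 1],
  [-0.038, -0.035, -0.01, 0, 0, 0, 1],
  [-0.038, -0.035, -0.01, 0, 0, 0, 1],
])

```text
time: 0.72
position: [0.3262, 0.3623, 0.2726]
tool_rot: [0.164, 0.986, -0.0, -0.0]
ft_force: [1.1, 0.2, 0.8]
grip_width: 0.0871
```

Emit:
drive_tool([
  [-0.038, -0.035, -0.01, 0, 0, 0, 1],
  [-0.038, -0.035, -0.01, 0, 0, 0, 1],
  [-0.038, -0.035, -0.01, 0, 0, 0, 1],
  [-0.038, -0.035, 0, 0, 0, 0, 1],
  [-0.038, -0.035, 0, 0, 0, 0, 1],
])

```text
time: 1.35
position: [0.4491, 0.1351, 0.3025]
tool_rot: [0.165, 0.986, 0.0, 0.0]
ft_force: [0.6, 0.2, -0.0]
grip_width: 0.0873
```

Emit:
drive_tool([
  [-0.038, -0.035, 0, 0, 0, 0, 1],
  [-0.038, -0.035, 0, 0, 0, 0, 1],
  [0, 0, 0, 0, 0, 10, 1],
  [0, 0, 0, 0, 0, 10, 1],
  [0, 0, 0, 0, 0, 10, 1],
])

```text
time: 1.98
position: [0.4974, 0.0455, 0.302]
tool_rot: [0.417, 0.909, -0.0, -0.001]
ft_force: [0.2, -0.4, -0.2]
grip_width: 0.0869
```

Emit:
drive_tool([
  [0, 0, 0, 0, 0, 10, 1],
  [0, 0, 0, 0, 0, 10, 1],
  [0, 0, 0, 0, 0, 10, 1],
  [0, 0, 0, 0, 0, 10, 1],
  [0, 0, 0, 0, 0, 0, 1],
])

```text
time: 2.6
position: [0.4975, 0.0458, 0.3022]
tool_rot: [0.7, 0.714, -0.0, -0.0]
ft_force: [0.7, 0.7, 0.1]
grip_width: 0.087
```

```bash
cat > cap.py <<'E'
from rig import robot
import sys; from h import *
o=robot.get_obs(); m=robot.camera_model('wrist'); p,d=robot.camera('wrist')
n=sys.argv[1]; cv2.imwrite(f'pics/{n}.png',p); np.savez(f'{n}.npz',p=p,d=d,pos=o['position'],**m)
print(o['position'].round(4),Rn.from_quat(o['tool_rot']).as_matrix().round(3).tolist(),m['fx'],m['cx'],m['cy'])
c,a=fish(m,m['cx'],m['cy']); print('cam',c.round(3),a.round(3))
E
python3 cap.py w1
```

```text
[0.4975 0.0458 0.3022] [[-0.02, 1.0, -0.001], [1.0, 0.02, 0.0], [0.0, -0.001, -1.0]] 371.64829954431775 321.7743324337818 235.360649264205
cam [0.496 0.127 0.465] [ 0.004 -0.291 -0.957]
```

View pics/w1.png

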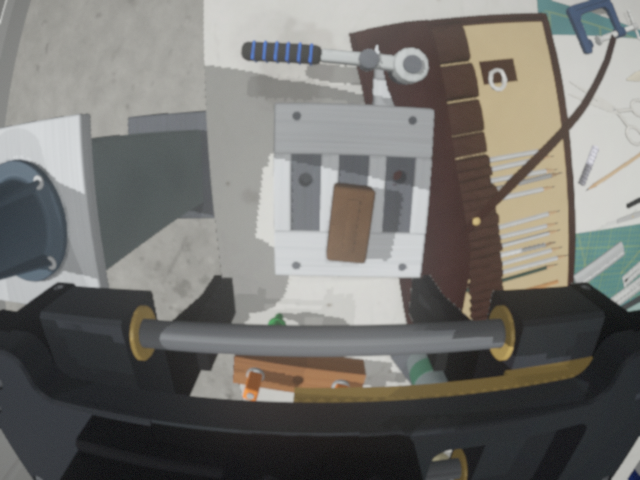

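The wrist view shows holes in lane 0 at about (306,180) and lane 2 at (400,176). The bed screws are at (297,116), (412,120), (281,267) and (403,267), and the weight is around (350,222), turned slightly. I'll compute positions.

```bash
python3 - <<'E'
from h import *
z=np.load('w1.npz'); p=z['p']; g=cv2.cvtColor(p,cv2.COLOR_BGR2GRAY); hsv=cv2.cvtColor(p,cv2.COLOR_BGR2HSV)
def blob(u,v,r=7):
    w=g[v-r:v+r+1,u-r:u+r+1].astype(float); wt=np.clip(np.percentile(w,60)-w-12,0,None); y,x=np.mgrid[-r:r+1,-r:r+1]; return u+(wt*x).sum()/wt.sum(), v+(wt*y).sum()/wt.sum()
S=[]
for u,v in [(297,116),(412,120),(281,267),(403,267)]:
    b=blob(u,v); S.append(onz(*fish(z,*b),.046)[:2]); print('screw',np.round(b,1),S[-1].round(4))
S=np.array(S); c=S.mean(0); ya=(S[0]+S[1]-S[2]-S[3]); print('bed c',c.round(4),'yaw deg',np.degrees(np.arctan2(-ya[0],ya[1])).round(2), 'dims',np.linalg.norm(S[0]-S[1]),np.linalg.norm(S[0]-S[2]))
yaw=np.arctan2(-ya[0],ya[1]); R=np.array([[np.cos(yaw),-np.sin(yaw)],[np.sin(yaw),np.cos(yaw)]])
print('lanes',[(c+R@[x,0]).round(4) for x in(-.054,0,.054)])
for u,v in [(306,180),(400,176)]:
    b=blob(u,v,10); h=onz(*fish(z,*b),.043)[:2]; print('hole',np.round(b,1),h.round(4),'bed',(R.T@(h-c)).round(4))
mk=np.zeros_like(g); mk[175:270,320:385]=cv2.inRange(hsv[175:270,320:385],(0,60,30),(25,255,140))
cn=max(cv2.findContours(mk,0,2)[0],key=cv2.contourArea)
# top face (z=.078) + side; depth
d=z['d']; box=cv2.minAreaRect(cn); print('wbox',np.round(box[0]),box[1:])
q=cv2.boxPoints(box); print('wcorn',[onz(*fish(z,*k),.078)[:2].round(4).tolist() for k in q], q.round().tolist())
# wrench: blue rings
mk=cv2.inRange(hsv,(100,120,60),(130,255,255)); mk[80:]=0; mk[:,:230]=0; mk[:,340:]=0
pts=cv2.findNonZero(mk)[:,0]; W=np.array([onz(*fish(z,*k),.070)[:2] for k in pts.astype(float)]); print('rings',W.min(0),W.max(0),W.mean(0))
print('nut',onz(*fish(z,410,65),.075)[:2].round(4))
# top cam: pad, cap, pins
t=np.load('top0.npz'); h=cv2.cvtColor(t['p'],cv2.COLOR_BGR2HSV); P=np.load('P.npy')
mk=np.zeros_like(g); mk[220:280,405:475]=cv2.inRange(h[220:280,405:475],(5,80,80),(25,255,255)); mk=cv2.morphologyEx(mk,cv2.MORPH_CLOSE,np.ones((5,5)))
b=cv2.minAreaRect(max(cv2.findContours(mk,0,2)[0],key=cv2.contourArea)); q=np.array([onz(*ray(t,*k),.004)[:2] for k in cv2.boxPoints(b)]); print('pad',q.mean(0).round(4),b,q.round(3).tolist())
mk=np.zeros_like(g); mk[185:208,365:395]=cv2.inRange(h[185:208,365:395],(0,0,150),(180,60,255)); M=cv2.moments(mk,True); print('cap',M['m00'],onz(*ray(t,M['m10']/M['m00'],M['m01']/M['m00']),.133)[:2].round(4))
for u,v in[(389,239.5),(385.1,280.5)]: print('pin',onz(*ray(t,u,v),.085).round(4))
E
```

```text
screw [296.3 115.5] [0.4663 0.1378]
screw [412.2 120. ] [0.5967 0.1377]
screw [275.3 269.5] [ 0.4415 -0.0454]
screw [401.9 266.5] [ 0.5968 -0.0386]
bed c [0.5253 0.0479] yaw deg -3.94 dims 0.13041476266835864 0.18478813242875447
lanes [array([0.4715, 0.0516]), array([0.5253, 0.0479]), array([0.5792, 0.0442])]
hole [304.9 179.8] [0.4768 0.0645] bed [-0.0496  0.0132]
hole [399.5 176.2] [0.5859 0.0719] bed [0.0587 0.0282]
wbox [350. 224.] ((39.43391799926758, 73.25946044921875), 6.709836959838867)
wcorn [[0.5028, -0.0166], [0.5099, 0.0648], [0.5516, 0.061], [0.5468, -0.0213]] [[326.0, 258.0], [335.0, 185.0], [374.0, 190.0], [365.0, 262.0]]
rings [0.41878473 0.19589341] [0.48223328 0.21691464] [0.45231498 0.2059258 ]
nut [0.5857 0.1961]
pad [ 0.5049 -0.3907] ((437.9615478515625, 249.69232177734375), (48.0484504699707, 34.3203239440918), 11.309932708740234) [[0.469, -0.305], [0.574, -0.331], [0.541, -0.477], [0.436, -0.449]]
cap 121.0 [ 0.6576 -0.2114]
pin [ 0.5287 -0.229   0.085 ]
pin [ 0.4066 -0.2118  0.085 ]
```

Emit:
drive_tool([
  [0, 0, 0, 0, 0, 5, 1],
  [-0.0216, 0.0321, 0.04, 0, 0, 0, 1],
  [0, 0, 0.055, 0, 0, 0, 1],
  [0, 0, 0.055, 0, 0, 0, 1],
  [0, 0, 0.05, 0, 0, 0, 1],
])

```text
time: 3.28
position: [0.5282, 0.0219, 0.1008]
tool_rot: [0.73, 0.683, -0.0, -0.0]
ft_force: [0.1, 0.2, 0.3]
grip_width: 0.0872
```

Emit:
drive_tool([
  [0, 0, 0.02, 0, 0, 0, 1],
  [0, 0, 0.02, 0, 0, 0, 1],
  [0, 0, 0.01, 0, 0, 0, 1],
  [0, 0, 0, 0, 0, 0, 1],
])

```text
time: 3.78
position: [0.5281, 0.0221, 0.0521]
tool_rot: [0.731, 0.683, -0.0, -0.0]
ft_force: [0.4, 0.4, 0.7]
grip_width: 0.0871
```

Emit:
drive_tool([
  [0, 0, 0, 0, 0, 0, 0.2],
  [0, 0, 0, 0, 0, 0, 0.2],
  [0, 0, 0, 0, 0, 0, 0.2],
  [0, 0, 0, 0, 0, 0, 0.2],
  [0, 0, 0, 0, 0, 0, 0.2],
], squeeze=45)

```text
time: 4.4
position: [0.5288, 0.022, 0.0527]
tool_rot: [0.731, 0.682, 0.0, 0.0]
ft_force: [2.5, 0.2, -1.0]
grip_width: 0.045
```

Emit:
drive_tool([
  [0, 0, -0.02, 0, 0, 0, 0.2],
  [0, 0, -0.04, 0, 0, 0, 0.2],
  [0, 0, -0.05, 0, 0, 0, 0.2],
  [0, 0, -0.05, 0, 0, 0, 0.2],
  [0, 0, -0.04, 0, 0, 0, 0.2],
])

```text
time: 5.03
position: [0.527, 0.0223, 0.2529]
tool_rot: [0.731, 0.682, -0.001, -0.001]
ft_force: [1.0, 0.8, -7.6]
grip_width: 0.0448
```

Emit:
drive_tool([
  [-0.03, 0.001, 0, 0, 0, 0, 0.2],
  [-0.05, 0.001, 0, 0, 0, 0, 0.2],
  [-0.055, 0.001, 0, 0, 0, 0, 0.2],
  [-0.055, 0.001, 0, 0, 0, 0, 0.2],
  [-0.055, 0.001, 0, 0, 0, 0, 0.2],
])

```text
time: 5.65
position: [0.5146, -0.2233, 0.2503]
tool_rot: [0.731, 0.682, -0.0, -0.003]
ft_force: [0.6, 0.0, -7.3]
grip_width: 0.0447
```

Emit:
drive_tool([
  [-0.055, 0.001, 0, 0, 0, 0, 0.2],
  [-0.055, 0.001, 0, 0, 0, 0, 0.2],
  [-0.04, 0, 0, 0, 0, 0, 0.2],
  [-0.018, 0, 0, 0, 0, 0, 0.2],
  [0, 0, 0.03, 0, 0, 7, 0.2],
])

```text
time: 6.28
position: [0.5074, -0.3928, 0.223]
tool_rot: [0.773, 0.634, 0.0, 0.002]
ft_force: [0.7, -0.8, -8.6]
grip_width: 0.0447
```

Emit:
drive_tool([
  [0, 0, 0.05, 0, 0, 0, 0.2],
  [0, 0, 0.05, 0, 0, 0, 0.2],
  [0, 0, 0.05, 0, 0, 0, 0.2],
  [0, 0, 0.03, 0, 0, 0, 0.2],
  [0, 0, 0.01, 0, 0, 0, 0.2],
])

```text
time: 6.9
position: [0.5049, -0.3873, 0.029]
tool_rot: [0.771, 0.637, -0.0, -0.004]
ft_force: [0.0, -0.6, -8.4]
grip_width: 0.0444
```

```bash
python3 cap.py w2
```

```text
[ 0.5049 -0.3873  0.029 ] [[0.189, 0.982, -0.006], [0.982, -0.189, 0.007], [0.005, -0.007, -1.0]] 371.64829954431775 321.7743324337818 235.360649264205
cam [ 0.521 -0.309  0.192] [-0.062 -0.279 -0.958]
```

View pics/w2.png

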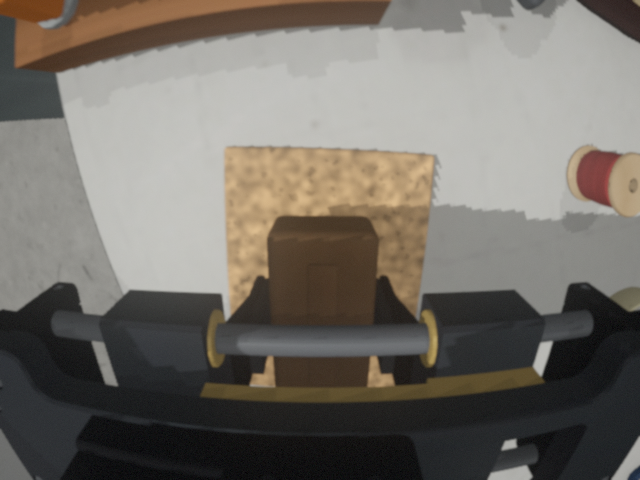

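The weight hangs squarely over the pad (pad's far edge at columns 226–434, weight at 268–378). Lowering and releasing.

Emit:
drive_tool([
  [0, 0, 0.008, 0, 0, 0, 0.2],
  [0, 0, 0.004, 0, 0, 0, 0.2],
  [0, 0, 0, 0, 0, 0, 0.2],
  [0, 0, 0, 0, 0, 0, 0.2],
])

```text
time: 7.45
position: [0.5072, -0.3908, 0.0213]
tool_rot: [0.771, 0.636, 0.0, 0.001]
ft_force: [0.2, 0.5, -7.6]
grip_width: 0.0446
```

Emit:
drive_tool([
  [0, 0, 0.005, 0, 0, 0, 0.2],
  [0, 0, 0.004, 0, 0, 0, 0.2],
  [0, 0, 0.001, 0, 0, 0, 0.2],
  [0, 0, 0, 0, 0, 0, 0.2],
])

```text
time: 7.95
position: [0.5068, -0.3904, 0.0108]
tool_rot: [0.771, 0.636, -0.0, -0.0]
ft_force: [-1.0, 0.3, -4.6]
grip_width: 0.0446
```

Emit:
drive_tool([
  [0, 0, 0, 0, 0, 0, 1],
  [0, 0, 0, 0, 0, 0, 1],
  [0, 0, 0, 0, 0, 0, 1],
  [0, 0, -0.03, 0, 0, 0, 1],
  [0, 0, -0.05, 0, 0, 0, 1],
])

```text
time: 8.57
position: [0.5059, -0.3896, 0.0898]
tool_rot: [0.771, 0.636, -0.0, -0.002]
ft_force: [0.1, -0.4, -0.1]
grip_width: 0.0844
```

Emit:
drive_tool([
  [0, 0, -0.06, 0, 0, 0, 0.5],
  [0, 0, -0.06, 0, 0, 0, 0],
  [0, 0, -0.06, 0, 0, 0, 0],
  [0.05, 0.029, 0, 0, 0, 0, 0],
  [0.05, 0.029, 0, 0, 0, 0, 0],
], squeeze=20)

```text
time: 9.2
position: [0.5837, -0.3034, 0.2726]
tool_rot: [0.772, 0.635, 0.0, 0.002]
ft_force: [-0.2, -0.8, -0.4]
grip_width: 0.0451
```

Emit:
drive_tool([
  [0.05, 0.029, 0, 0, 0, 0, 0],
  [0, 0, 0, 0, 0, 0, 0],
  [0, 0, 0, 0, 0, 0, 0],
])

```text
time: 9.57
position: [0.6205, -0.2598, 0.2705]
tool_rot: [0.771, 0.637, -0.0, 0.0]
ft_force: [-0.2, -0.5, 1.0]
grip_width: 0.0147
```

```bash
python3 cap.py w3
```

```text
[ 0.6205 -0.2598  0.2705] [[0.189, 0.982, -0.001], [0.982, -0.189, -0.001], [-0.001, -0.0, -1.0]] 371.64829954431775 321.7743324337818 235.360649264205
cam [ 0.636 -0.18   0.433] [-0.057 -0.286 -0.956]
```

View pics/w3.png

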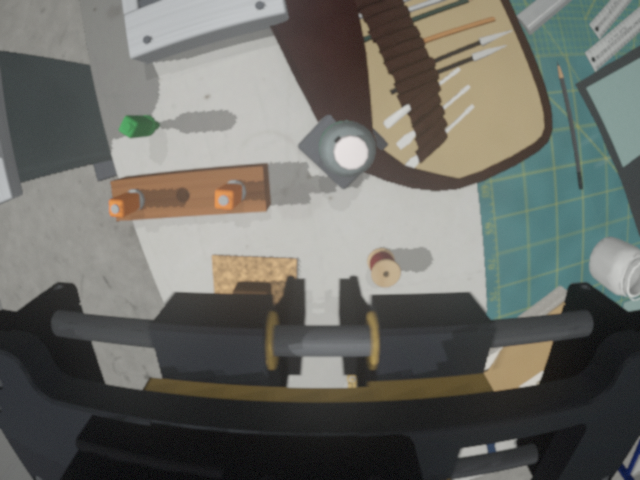

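The white cap is at (351,152), the pins' orange tops at (117,207) and (225,198), and the rack runs from (113,195) to (268,190). I'll measure these.

```bash
python3 - <<'E'
from h import *
z=np.load('w3.npz'); p=z['p']; hsv=cv2.cvtColor(p,cv2.COLOR_BGR2HSV)
mk=np.zeros((480,640),np.uint8); mk[125:180,325:380]=cv2.inRange(hsv[125:180,325:380],(0,0,190),(180,50,255))
cn=max(cv2.findContours(mk,0,2)[0],key=cv2.contourArea); (u,v),r=cv2.minEnclosingCircle(cn); print('cap',u,v,r,onz(*fish(z,u,v),.135).round(4))
mk=cv2.inRange(hsv,(3,150,120),(16,255,255)); n,l,s,c=cv2.connectedComponentsWithStats(mk)
for i in range(1,n):
    if s[i,4]>60: print('or',c[i],s[i])
# rack mask corners
mk=np.zeros((480,640),np.uint8); mk[155:230,105:275]=cv2.inRange(hsv[155:230,105:275],(3,90,60),(20,255,255))
cn=max(cv2.findContours(mk,0,2)[0],key=cv2.contourArea); q=cv2.boxPoints(cv2.minAreaRect(cn)); print([ (k.round().tolist(),onz(*fish(z,*k),.04)[:2].round(4).tolist()) for k in q])
cv2.imwrite('pics/c2.png',cv2.resize(p[100:230,90:390],None,fx=2.6,fy=2.6,interpolation=cv2.INTER_CUBIC))
E
```

```text
cap 350.22222900390625 152.11111450195312 16.5179500579834 [ 0.6533 -0.2055  0.135 ]
or [223.56164384 192.84931507] [215 190  18   9  73]
or [118.96  205.872] [110 198  15  19 125]
[([106.0, 176.0], [0.3732, -0.1765]), ([263.0, 165.0], [0.5658, -0.2096]), ([266.0, 210.0], [0.5583, -0.2578]), ([110.0, 221.0], [0.3594, -0.23])]
```

View pics/c2.png

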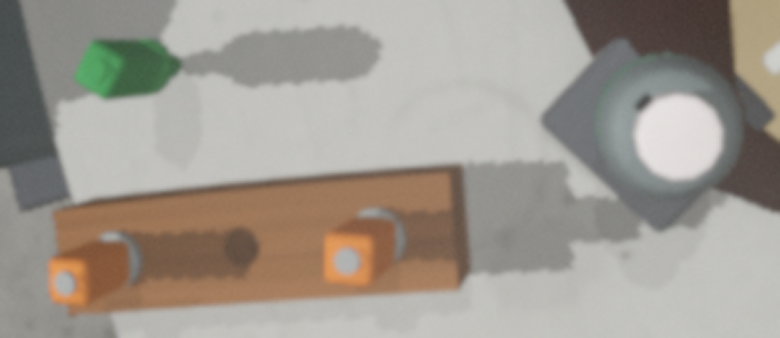

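Emit:
drive_tool([
  [0.03, 0.0114, 0.02, 0, 0, 0, 0],
  [0.0292, 0.0113, 0.02, 0, 0, 0, 0],
  [0, 0, 0.05, 0, 0, 0, 0],
  [0, 0, 0.03, 0, 0, 0, 0],
  [0, 0, 0, 0, 0, 0, 0],
])

```text
time: 10.25
position: [0.6515, -0.2067, 0.1476]
tool_rot: [0.772, 0.635, -0.002, -0.003]
ft_force: [-0.1, -0.4, -0.7]
grip_width: 0.0006
```

Emit:
drive_tool([
  [0, 0, 0.008, 0, 0, 0, 0],
  [0, 0, 0.004, 0, 0, 0, 0],
  [0, 0, 0.004, 0, 0, 0, 0],
  [0, 0, 0.002, 0, 0, 0, 0],
  [0, 0, 0, 0, 0, 0, 0],
])

```text
time: 10.88
position: [0.6549, -0.2064, 0.1335]
tool_rot: [0.771, 0.636, 0.0, 0.001]
ft_force: [-0.9, -0.0, 3.7]
grip_width: 0.0005
```

```bash
python3 - <<'E'
from h import *
z=np.load('w3.npz')
for n,u,v,h in[('pinA',223.5,200.8,.088),('pinB',115,209.2,.088),('hole',182.7,195,.04)]: print(n,onz(*fish(z,u,v),h).round(4))
E
```

```text
pinA [ 0.5281 -0.2312  0.088 ]
pinB [ 0.4047 -0.2135  0.088 ]
hole [ 0.4672 -0.2216  0.04  ]
```

Emit:
drive_tool([
  [0, 0, 0.003, 0, 0, 0, 0],
  [0, 0, 0.002, 0, 0, 0, 0],
  [0, 0, 0.001, 0, 0, 0, 0],
  [0, 0, 0, 0, 0, 0, 0],
  [0, 0, 0, 0, 0, 0, 0],
])

```text
time: 11.5
position: [0.6549, -0.2064, 0.1294]
tool_rot: [0.771, 0.637, 0.0, 0.001]
ft_force: [-2.9, -0.1, 12.1]
grip_width: 0.0005
```

Emit:
drive_tool([
  [0, 0, -0.01, 0, 0, 0, 0],
  [0, 0, -0.03, 0, 0, 0, 0],
  [0, 0, -0.05, 0, 0, 0, 0.6],
  [0, 0, -0.05, 0, 0, 0, 0.6],
  [0, 0, 0, 0, 0, 10.5, 0.6],
])

```text
time: 12.12
position: [0.6568, -0.2066, 0.2717]
tool_rot: [0.828, 0.561, 0.003, 0.004]
ft_force: [-0.1, 0.3, -0.9]
grip_width: 0.0227
```

Emit:
drive_tool([
  [0, 0, 0, 0, 0, 10.5, 0.6],
  [0, 0, 0, 0, 0, 10.5, 0.6],
  [0, 0, 0, 0, 0, 10.5, 0.6],
  [0, 0, 0, 0, 0, 10.5, 0.6],
  [0, 0, 0, 0, 0, 10.5, 0.6],
])

```text
time: 12.75
position: [0.6539, -0.2053, 0.2655]
tool_rot: [0.991, 0.137, -0.001, -0.001]
ft_force: [-0.7, 0.5, 0.1]
grip_width: 0.0519
```

Emit:
drive_tool([
  [0, 0, 0, 0, 0, 10.5, 0.6],
  [0, 0, 0, 0, 0, 10.5, 0.6],
  [-0.06, 0.015, 0, 0, 0, 0, 0.6],
  [-0.06, 0.015, 0, 0, 0, 0, 0.6],
  [0, 0, 0, 0, 0, 0, 0.6],
])

```text
time: 13.38
position: [0.5267, -0.2237, 0.2649]
tool_rot: [0.999, -0.045, -0.004, -0.002]
ft_force: [0.4, 0.3, -0.5]
grip_width: 0.0522
```

```bash
cat > to.py <<'E'
from rig import robot
import sys; from h import *
o=robot.get_obs(); R=Rn.from_quat(o['tool_rot']).as_matrix()
print(o['position'].round(4),'yaw y',np.degrees(np.arctan2(R[1,1],R[0,1])).round(1),'tilt',R[:2,2].round(4),'w',o['grip_width'].round(4),'f',o['ft_force'].round(1),'t',round(float(o['time']),1))
if len(sys.argv)>3: print('shift',(R.T@(np.array(list(map(float,sys.argv[1:4])))-o['position'])).round(4))
E
python3 to.py 0.5281 -0.231 0.052
```

```text
Traceback (most recent call last):
  File "to.py", line 4, in <module>
    print(o['position'].round(4),'yaw y',np.degrees(np.arctan2(R[1,1],R[0,1])).round(1),'tilt',R[:2,2].round(4),'w',o['grip_width'].round(4),'f',o['ft_force'].round(1),'t',round(float(o['time']),1))
                                                                                                                    ^^^^^^^^^^^^^^^^^^^^^
AttributeError: 'float' object has no attribute 'round'
```

Emit:
drive_tool([
  [0.002, 0.007, 0.03, 0, 0, 0, 0.6],
  [0, 0, 0.05, 0, 0, 0, 0.6],
  [0, 0, 0.05, 0, 0, 0, 0.6],
  [0, 0, 0.03, 0, 0, 0, 0.6],
  [0, 0, 0, 0, 0, 0, 0.6],
])

```text
time: 14.0
position: [0.5328, -0.2314, 0.1038]
tool_rot: [0.999, -0.043, -0.002, -0.002]
ft_force: [0.0, 0.0, 0.4]
grip_width: 0.0519
```

```bash
sed -i "s/o\['grip_width'\].round(4)/round(float(o['grip_width']),4)/" to.py; python3 to.py 0.5281 -0.231 0.052; python3 cap.py w4
```

```text
[ 0.5328 -0.2314  0.1038] yaw y -94.9 tilt [-0.0044  0.0036] w 0.0519 f [0.  0.  0.4] t 14.0
shift [-0.0045  0.0002  0.0518]
[ 0.5328 -0.2314  0.1038] [[0.996, -0.086, -0.004], [-0.086, -0.996, 0.004], [-0.005, -0.003, -1.0]] 371.64829954431775 321.7743324337818 235.360649264205
cam [ 0.613 -0.238  0.266] [-0.296  0.029 -0.955]
```

View pics/w4.png

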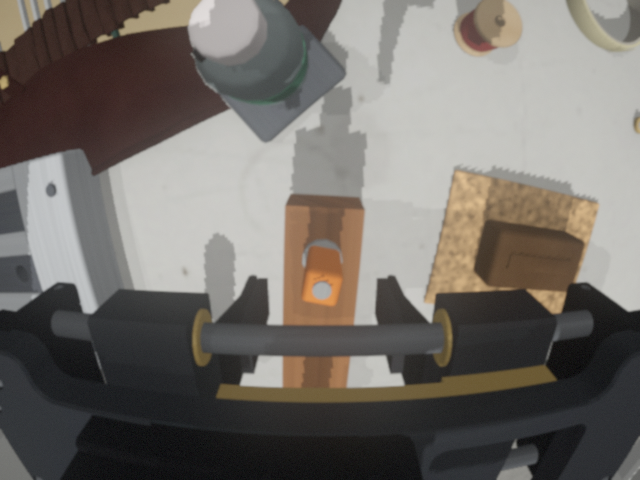

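The pin's top dot is at (321,290), roughly between the fingers. The weight lies on the pad around (530,250). I'll compute the pin offset and the weight position.

```bash
python3 - <<'E'
from h import *
z=np.load('w4.npz'); print(onz(*fish(z,321,290),.088).round(4))
for k in [(455,168),(598,203),(428,300)]: print('pad',onz(*fish(z,*k),.004).round(3))
for k in [(490,222),(583,240),(570,290),(478,285)]: print('w',onz(*fish(z,*k),.036).round(3))
E
python3 to.py 0.5281 -0.231 0.052
```

```text
[ 0.528  -0.2298  0.088 ]
pad [ 0.575 -0.332  0.004]
pad [ 0.541 -0.476  0.004]
pad [ 0.47  -0.311  0.004]
w [ 0.542 -0.347  0.036]
w [ 0.521 -0.435  0.036]
w [ 0.478 -0.429  0.036]
w [ 0.495 -0.341  0.036]
[ 0.534  -0.2323  0.1057] yaw y -94.9 tilt [-0.0011  0.0012] w 0.0518 f [0.1 0.4 1.1] t 14.1
shift [-0.006  -0.0007  0.0537]
```

Emit:
drive_tool([
  [-0.006, -0.002, 0.015, 0, 0, 0, 0.6],
  [0, 0, 0.02, 0, 0, 0, 0.6],
  [0, 0, 0.015, 0, 0, 0, 0.6],
  [0, 0, 0.003, 0, 0, 0, 0.6],
  [0, 0, 0, 0, 0, 0, 0.6],
])

```text
time: 14.68
position: [0.5283, -0.2304, 0.054]
tool_rot: [0.999, -0.043, 0.0, 0.0]
ft_force: [0.4, 0.9, 0.5]
grip_width: 0.0522
```

Emit:
drive_tool([
  [0, 0, 0, 0, 0, 0, 0.05],
  [0, 0, 0, 0, 0, 0, 0.05],
  [0, 0, 0, 0, 0, 0, 0.05],
  [0, 0, 0, 0, 0, 0, 0.05],
  [0, 0, 0, 0, 0, 0, 0.05],
], squeeze=35)

```text
time: 15.3
position: [0.5279, -0.2302, 0.0537]
tool_rot: [0.999, -0.043, 0.0, 0.0]
ft_force: [0.6, 0.2, 1.9]
grip_width: 0.0213
```

```bash
python3 to.py 0.5281 -0.230 0.052
```

```text
[ 0.5279 -0.2302  0.0537] yaw y -95.0 tilt [ 0.0003 -0.0002] w 0.0213 f [0.6 0.2 1.9] t 15.3
shift [ 0.0002 -0.0002  0.0017]
```

Emit:
drive_tool([
  [0, 0, 0, 0, 0, 0, 0.05],
  [0, 0, -0.02, 0, 0, 0, 0.05],
  [0, 0, -0.05, 0, 0, 0, 0.05],
  [0, 0, -0.05, 0, 0, 0, 0.05],
  [0, 0, -0.04, 0, 0, 0, 0.05],
])

```text
time: 15.92
position: [0.5278, -0.2302, 0.2153]
tool_rot: [0.999, -0.043, 0.0, 0.0]
ft_force: [0.7, -0.9, -1.0]
grip_width: 0.0215
```

Emit:
drive_tool([
  [0.005, -0.049, 0, 0, 0, 0, 0.05],
  [0.005, -0.049, 0, 0, 0, 0, 0.05],
  [0.005, -0.049, 0, 0, 0, 0, 0.05],
  [0.005, -0.049, 0, 0, 0, 0, 0.05],
  [0.005, -0.049, 0, 0, 0, 0, 0.05],
])

```text
time: 16.55
position: [0.5736, 0.0134, 0.2132]
tool_rot: [0.999, -0.043, -0.0, -0.0]
ft_force: [-0.2, 0.2, -0.6]
grip_width: 0.0218
```

Emit:
drive_tool([
  [0.005, -0.049, 0, 0, 0, 0, 0.05],
  [0, 0, 0, 0, 0, -5, 0.05],
  [0, 0, 0.02, 0, 0, 0, 0.05],
  [0, 0, 0, 0, 0, 0, 0.05],
  [0, 0, 0, 0, 0, 0, 0.05],
])

```text
time: 17.18
position: [0.5831, 0.06, 0.1937]
tool_rot: [1.0, 0.0, -0.0, 0.0]
ft_force: [-0.5, -0.5, -0.6]
grip_width: 0.0217
```

```bash
python3 cap.py w5;  python3 to.py 0.5857 0.060 0.095
```

```text
[0.5831 0.06   0.1937] [[1.0, 0.001, -0.0], [0.001, -1.0, -0.0], [-0.0, 0.0, -1.0]] 371.64829954431775 321.7743324337818 235.360649264205
cam [0.663 0.061 0.356] [-0.293  0.001 -0.956]
[0.5833 0.0599 0.194 ] yaw y -90.0 tilt [ 0.0007 -0.0001] w 0.0215 f [-0.5 -1.1 -0.7] t 17.2
shift [ 0.0023 -0.0001  0.099 ]
```

View pics/w5.png

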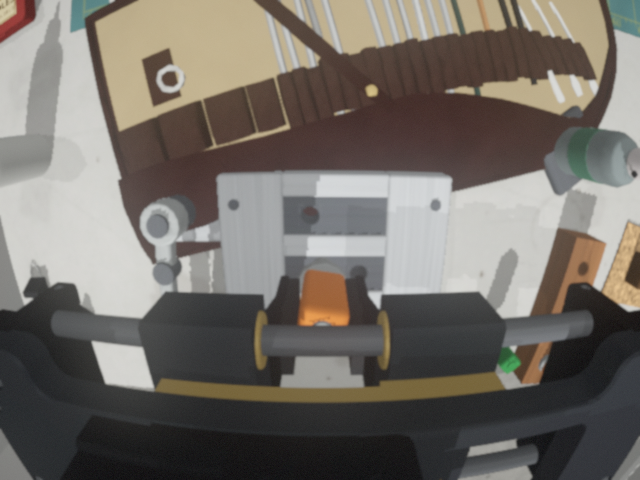

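The pin is held at (325,297). The lane-2 hole shows at (310,214) and the lane-1 hole at (358,273). I'll measure them from this view.

```bash
python3 - <<'E'
from h import *
z=np.load('w5.npz'); g=cv2.cvtColor(z['p'],cv2.COLOR_BGR2GRAY).astype(float)
def blob(u,v,r):
    w=g[v-r:v+r+1,u-r:u+r+1]; wt=np.clip(np.percentile(w,60)-w-8,0,None); y,x=np.mgrid[-r:r+1,-r:r+1]; return u+(wt*x).sum()/wt.sum(), v+(wt*y).sum()/wt.sum()
for u,v,r,h in[(310,214,11,.043),(358,273,9,.043),(234,205,8,.046),(435,205,8,.046)]:
    b=blob(u,v,r); print(np.round(b,1),onz(*fish(z,*b),h).round(4))
# lane edges along column 340
print(g[190:245,345].astype(int).tolist())
for v in (197,234): print(onz(*fish(z,345,v),.043).round(4))
c=z['p'][170:330,230:450]; cv2.imwrite('pics/c3.png',cv2.resize(c,None,fx=3.5,fy=3.5,interpolation=cv2.INTER_CUBIC))
E
```

```text
[309.9 213.2] [0.5873 0.0711 0.043 ]
[357.2 279.3] [0.5249 0.0281 0.043 ]
[233.1 204.3] [0.5963 0.138  0.046 ]
[435.  204.7] [ 0.5964 -0.0388  0.046 ]
[213, 213, 215, 215, 213, 210, 198, 163, 133, 127, 126, 126, 125, 127, 127, 128, 127, 126, 125, 125, 126, 125, 126, 126, 122, 123, 124, 124, 126, 126, 126, 124, 127, 124, 127, 125, 124, 126, 124, 125, 125, 126, 123, 122, 127, 150, 174, 193, 202, 206, 207, 208, 209, 209, 209]
[0.6017 0.0409 0.043 ]
[0.5685 0.0404 0.043 ]
```

View pics/c3.png

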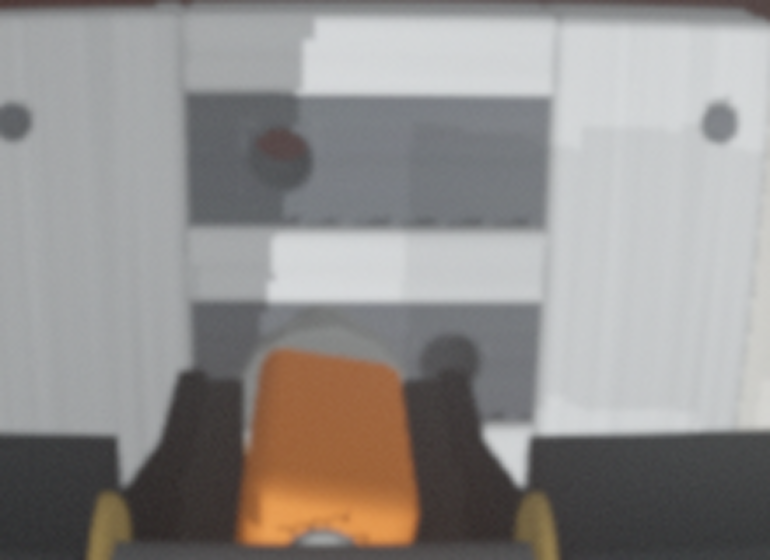

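Emit:
drive_tool([
  [0.002, 0, 0.04, 0, 0, 0, 0.05],
  [0, 0, 0.04, 0, 0, 0, 0.05],
  [0, 0, 0.02, 0, 0, 0, 0.05],
  [0, 0, 0, 0, 0, 0, 0.05],
  [0, 0, 0, 0, 0, 0, 0.05],
])

```text
time: 17.85
position: [0.5862, 0.0599, 0.0948]
tool_rot: [1.0, 0.0, 0.001, 0.0]
ft_force: [0.7, -0.6, -0.5]
grip_width: 0.0217
```

Emit:
drive_tool([
  [0, 0, 0.003, 0, 0, 0, 0.05],
  [0, 0, 0.003, 0, 0, 0, 0.05],
  [0, 0, 0.002, 0, 0, 0, 0.05],
  [0, 0, 0, 0, 0, 0, 0.05],
  [0, 0, 0, 0, 0, 0, 0.05],
])

```text
time: 18.48
position: [0.5856, 0.0603, 0.0865]
tool_rot: [1.0, 0.0, 0.001, -0.0]
ft_force: [-0.6, 0.3, 5.6]
grip_width: 0.0216
```

```bash
python3 to.py 0.5855 0.0712 0.087
```

```text
[0.5856 0.0603 0.0865] yaw y -90.0 tilt [0.0015 0.    ] w 0.0216 f [-0.6  0.3  5.6] t 18.5
shift [-0.0001 -0.0109 -0.0005]
```

Emit:
drive_tool([
  [0, -0.0025, 0, 0, 0, 0, 0.05],
  [0, -0.0025, 0, 0, 0, 0, 0.05],
  [0, -0.0025, 0, 0, 0, 0, 0.05],
  [0, -0.0025, 0, 0, 0, 0, 0.05],
  [0, -0.0005, 0.001, 0, 0, 0, 0.05],
])

```text
time: 19.1
position: [0.5844, 0.0713, 0.0839]
tool_rot: [1.0, 0.001, -0.001, -0.0]
ft_force: [0.3, 0.3, -0.6]
grip_width: 0.0215
```

Emit:
drive_tool([
  [0, 0, 0.002, 0, 0, 0, 0.05],
  [0, 0, 0.002, 0, 0, 0, 0.05],
  [0, 0, 0, 0, 0, 0, 0.05],
])

```text
time: 19.48
position: [0.5848, 0.0707, 0.0802]
tool_rot: [1.0, 0.0, -0.0, -0.0]
ft_force: [0.2, -0.4, -0.6]
grip_width: 0.0214
```

Zero force while descending, so the pin is in the hole. Continue down.

Emit:
drive_tool([
  [0, 0, 0.004, 0, 0, 0, 0.05],
  [0, 0, 0.004, 0, 0, 0, 0.05],
  [0, 0, 0.004, 0, 0, 0, 0.05],
  [0, 0, 0, 0, 0, 0, 0.05],
  [0, 0, 0, 0, 0, 0, 0.05],
])

```text
time: 20.1
position: [0.5851, 0.0707, 0.0685]
tool_rot: [1.0, 0.0, 0.0, 0.0]
ft_force: [0.4, -0.9, -0.8]
grip_width: 0.0211
```

Emit:
drive_tool([
  [0, 0, 0.004, 0, 0, 0, 0.05],
  [0, 0, 0.004, 0, 0, 0, 0.05],
  [0, 0, 0.003, 0, 0, 0, 0.05],
  [0, 0, 0.002, 0, 0, 0, 0.05],
  [0, 0, 0, 0, 0, 0, 0.05],
])

```text
time: 20.72
position: [0.5849, 0.0707, 0.0567]
tool_rot: [1.0, 0.0, -0.0, 0.0]
ft_force: [-2.3, 0.5, 7.3]
grip_width: 0.0215
```

Emit:
drive_tool([
  [0, 0, 0, 0, 0, 0, 0.6],
  [0, 0, 0, 0, 0, 0, 0.6],
  [0, 0, 0, 0, 0, 0, 0.6],
  [0, 0, -0.04, 0, 0, 0, 0.6],
  [0, 0, -0.05, 0, 0, 0, 0.6],
])

```text
time: 21.35
position: [0.5839, 0.0707, 0.1449]
tool_rot: [1.0, 0.0, -0.002, -0.0]
ft_force: [0.9, 0.5, 1.1]
grip_width: 0.0516
```

Emit:
drive_tool([
  [0, 0, -0.05, 0, 0, 0, 0.6],
  [-0.03, 0.047, 0, 0, 0, 0, 0.6],
  [-0.03, 0.047, 0, 0, 0, 0, 0.6],
  [-0.03, 0.047, 0, 0, 0, 0, 0.6],
  [-0.03, 0.047, 0, 0, 0, 0, 0.6],
])

```text
time: 21.98
position: [0.4642, -0.1187, 0.1956]
tool_rot: [1.0, 0.001, 0.0, 0.0]
ft_force: [0.2, -0.5, -0.7]
grip_width: 0.052
```

Emit:
drive_tool([
  [-0.03, 0.047, 0, 0, 0, 0, 0.6],
  [-0.03, 0.047, 0, 0, 0, 0, 0.6],
  [0, 0, 0.04, 0, 0, 0, 0.6],
  [0, 0, 0.04, 0, 0, 0, 0.6],
  [0, 0, 0, 0, 0, 0, 0.6],
])

```text
time: 22.6
position: [0.4034, -0.2102, 0.1135]
tool_rot: [1.0, 0.0, -0.003, -0.002]
ft_force: [-0.2, -0.2, -0.3]
grip_width: 0.0524
```

```bash
python3 cap.py w6;  python3 to.py 0.4055 -0.213 0.052; python3 - <<'E'
from h import *
z=np.load('w6.npz'); p=z['p']
mk=cv2.inRange(cv2.cvtColor(p,cv2.COLOR_BGR2HSV),(3,150,120),(14,255,255)); n,l,s,c=cv2.connectedComponentsWithStats(mk)
for i in range(1,n):
    if s[i,4]>150: print(c[i].round(),s[i], onz(*fish(z,*c[i]),.088).round(3))
cv2.imwrite('pics/c4.png',p[180:360,150:500])
E
```

```text
[ 0.4034 -0.2102  0.1135] [[1.0, -0.0, -0.005], [0.0, -1.0, 0.005], [-0.005, -0.005, -1.0]] 371.64829954431775 321.7743324337818 235.360649264205
cam [ 0.484 -0.21   0.276] [-0.298  0.005 -0.955]
[ 0.4046 -0.211   0.1149] yaw y -90.0 tilt [-0.0023  0.0021] w 0.0523 f [0.  0.6 0.8] t 22.6
shift [0.001  0.0022 0.0629]
[329. 260.] [ 308  233   41   54 1142] [ 0.412 -0.214  0.088]
```

View pics/w6.png

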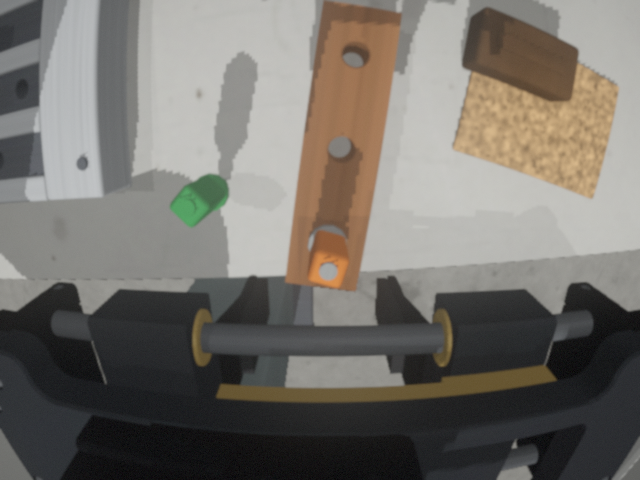

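The view shows the weight knocked toward the far side of the pad, at about (520,55); I'll fix it later. Pin B's dot is at (329,271), with the handle turned about 8° like the rack. I'll turn the jaws +8°.

Emit:
drive_tool([
  [0, 0, 0, 0, 0, 8, 0.6],
  [0, 0, 0, 0, 0, 0, 0.6],
  [0, 0, 0, 0, 0, 0, 0.6],
])

```text
time: 23.02
position: [0.406, -0.2117, 0.1167]
tool_rot: [0.998, -0.068, 0.001, 0.001]
ft_force: [0.0, -0.2, -0.4]
grip_width: 0.0521
```

```bash
python3 - <<'E'
from h import *
z=np.load('w6.npz'); print(onz(*fish(z,329,271),.088))
for k in [(487,12),(577,50),(572,100),(466,58)]: print('w',onz(*fish(z,*k),.036).round(3))
E
python3 to.py 0.4055 -0.213 0.052
```

```text
[ 0.40531803 -0.21333146  0.088     ]
w [ 0.568 -0.321  0.036]
w [ 0.554 -0.399  0.036]
w [ 0.515 -0.394  0.036]
w [ 0.532 -0.304  0.036]
[ 0.406  -0.2117  0.1167] yaw y -97.8 tilt [ 0.0018 -0.0016] w 0.0521 f [ 0.  -0.2 -0.4] t 23.0
shift [-0.0004  0.0012  0.0647]
```

Emit:
drive_tool([
  [0, 0.0015, 0.02, 0, 0, 0, 0.6],
  [0, 0, 0.02, 0, 0, 0, 0.6],
  [0, 0, 0.02, 0, 0, 0, 0.6],
  [0, 0, 0.003, 0, 0, 0, 0.6],
  [0, 0, 0, 0, 0, 0, 0.6],
])

```text
time: 23.65
position: [0.4053, -0.2131, 0.053]
tool_rot: [0.998, -0.069, 0.0, 0.0]
ft_force: [-0.6, 0.7, 0.3]
grip_width: 0.0524
```

Emit:
drive_tool([
  [0, 0, 0, 0, 0, 0, 0.05],
  [0, 0, 0, 0, 0, 0, 0.05],
  [0, 0, 0, 0, 0, 0, 0.05],
  [0, 0, 0, 0, 0, 0, 0.05],
  [0, 0, 0, 0, 0, 0, 0.05],
])

```text
time: 24.28
position: [0.4051, -0.213, 0.0527]
tool_rot: [0.998, -0.069, 0.0, 0.0]
ft_force: [-0.0, -0.1, 2.2]
grip_width: 0.0201
```

```bash
python3 to.py
```

```text
[ 0.4051 -0.213   0.0527] yaw y -97.9 tilt [ 0.0001 -0.0002] w 0.0201 f [-0.  -0.1  2.2] t 24.3
```

Emit:
drive_tool([
  [0, 0, -0.02, 0, 0, 0, 0.05],
  [0, 0, -0.05, 0, 0, 0, 0.05],
  [0, 0, -0.05, 0, 0, 0, 0.05],
  [0, 0, -0.04, 0, 0, 0, 0.05],
  [0, 0, 0, 0, 0, 0, 0.05],
])

```text
time: 24.9
position: [0.4066, -0.2142, 0.2153]
tool_rot: [0.998, -0.069, 0.003, 0.002]
ft_force: [-0.5, -0.5, -0.8]
grip_width: 0.0198
```

Emit:
drive_tool([
  [0.0057, -0.0457, 0, 0, 0, 0, 0.05],
  [0.0057, -0.0457, 0, 0, 0, 0, 0.05],
  [0.0057, -0.0457, 0, 0, 0, 0, 0.05],
  [0.0057, -0.0457, 0, 0, 0, 0, 0.05],
  [0.0057, -0.0457, 0, 0, 0, 0, 0.05],
])

```text
time: 25.52
position: [0.464, 0.0111, 0.211]
tool_rot: [0.998, -0.069, -0.002, -0.0]
ft_force: [0.9, -0.8, -0.0]
grip_width: 0.0197
```

Emit:
drive_tool([
  [0.0057, -0.0457, 0, 0, 0, 0, 0.05],
  [0, 0, 0, 0, 0, -8, 0.05],
  [0, 0, 0.04, 0, 0, 0, 0.05],
  [0, 0, 0.04, 0, 0, 0, 0.05],
  [0, 0, 0, 0, 0, 0, 0.05],
])

```text
time: 26.15
position: [0.4731, 0.0543, 0.1291]
tool_rot: [1.0, 0.0, -0.005, -0.001]
ft_force: [-0.6, 0.0, -1.0]
grip_width: 0.0199
```

```bash
python3 cap.py w7; python3 to.py 0.4768 0.054 0.0857
```

```text
[0.4731 0.0543 0.1291] [[1.0, 0.001, -0.01], [0.001, -1.0, 0.001], [-0.01, -0.001, -1.0]] 371.64829954431775 321.7743324337818 235.360649264205
cam [0.555 0.055 0.291] [-0.303  0.002 -0.953]
[0.475  0.0541 0.1308] yaw y -90.0 tilt [-0.0058  0.0007] w 0.0196 f [ 0.8 -0.2 -0.3] t 26.2
shift [0.0021 0.0001 0.0451]
```

Emit:
drive_tool([
  [0, 0, 0.02, 0, 0, 0, 0.05],
  [0, 0, 0.02, 0, 0, 0, 0.05],
  [0, 0, 0, 0, 0, 0, 0.05],
  [0, 0, 0, 0, 0, 0, 0.05],
  [0, 0, 0, 0, 0, 0, 0.05],
])

```text
time: 26.82
position: [0.4777, 0.0538, 0.0937]
tool_rot: [1.0, 0.0, 0.001, 0.0]
ft_force: [0.2, 0.8, -0.4]
grip_width: 0.0199
```

```bash
python3 to.py 0.4768 0.054 0.0857
```

```text
[0.4777 0.0538 0.0937] yaw y -90.0 tilt [ 0.0024 -0.0003] w 0.0199 f [ 0.2  0.8 -0.4] t 26.8
shift [-0.0009 -0.0002  0.008 ]
```

Emit:
drive_tool([
  [0, 0, 0.004, 0, 0, 0, 0.05],
  [0, 0, 0.003, 0, 0, 0, 0.05],
  [0, 0, 0.002, 0, 0, 0, 0.05],
  [0, 0, 0, 0, 0, 0, 0.05],
  [0, 0, 0, 0, 0, 0, 0.05],
])

```text
time: 27.45
position: [0.4772, 0.0539, 0.0853]
tool_rot: [1.0, 0.001, 0.001, 0.0]
ft_force: [-3.1, 0.9, 17.6]
grip_width: 0.0199
```

Emit:
drive_tool([
  [0, -0.0025, 0, 0, 0, 0, 0.05],
  [0, -0.0025, 0, 0, 0, 0, 0.05],
  [0, -0.0025, 0, 0, 0, 0, 0.05],
  [0, -0.002, 0, 0, 0, 0, 0.05],
  [0, 0, 0.001, 0, 0, 0, 0.05],
])

```text
time: 28.08
position: [0.4765, 0.0637, 0.0822]
tool_rot: [1.0, 0.001, -0.0, -0.0]
ft_force: [-0.0, -0.7, -1.0]
grip_width: 0.0196
```

Emit:
drive_tool([
  [0, 0, 0.002, 0, 0, 0, 0.05],
  [0, 0, 0.002, 0, 0, 0, 0.05],
  [0, 0, 0, 0, 0, 0, 0.05],
])

```text
time: 28.45
position: [0.4766, 0.0634, 0.0782]
tool_rot: [1.0, 0.0, -0.0, -0.0]
ft_force: [0.3, 0.0, -0.8]
grip_width: 0.0195
```

Dropped in. Press home.

Emit:
drive_tool([
  [0, 0, 0.004, 0, 0, 0, 0.05],
  [0, 0, 0.004, 0, 0, 0, 0.05],
  [0, 0, 0.004, 0, 0, 0, 0.05],
  [0, 0, 0.004, 0, 0, 0, 0.05],
  [0, 0, 0.003, 0, 0, 0, 0.05],
])

```text
time: 29.08
position: [0.4768, 0.0634, 0.0592]
tool_rot: [1.0, 0.0, -0.0, -0.0]
ft_force: [0.0, 0.4, -0.1]
grip_width: 0.0194
```

Emit:
drive_tool([
  [0, 0, 0.002, 0, 0, 0, 0.05],
  [0, 0, 0.002, 0, 0, 0, 0.05],
  [0, 0, 0, 0, 0, 0, 0.05],
])

```text
time: 29.45
position: [0.4769, 0.0634, 0.0557]
tool_rot: [1.0, 0.0, 0.0, 0.0]
ft_force: [0.7, -0.0, 1.4]
grip_width: 0.0196
```

Emit:
drive_tool([
  [0, 0, 0.001, 0, 0, 0, 0.05],
  [0, 0, 0, 0, 0, 0, 0.5],
  [0, 0, 0, 0, 0, 0, 0.5],
  [0, 0, 0, 0, 0, 0, 0.5],
  [0, 0, -0.04, 0, 0, 0, 0.5],
])

```text
time: 30.08
position: [0.4747, 0.0635, 0.0926]
tool_rot: [1.0, 0.0, -0.004, -0.0]
ft_force: [0.2, 0.0, 0.2]
grip_width: 0.0426
```

Emit:
drive_tool([
  [0, 0, -0.05, 0, 0, 0, 1],
  [0, 0, -0.05, 0, 0, 0, 1],
  [0, 0, -0.05, 0, 0, 0, 1],
  [0, 0, -0.05, 0, 0, 0, 1],
  [0.008, 0.053, 0, 0, 0, 0, 1],
])

```text
time: 30.7
position: [0.4871, 0.0119, 0.2988]
tool_rot: [1.0, 0.003, 0.005, 0.0]
ft_force: [0.2, -0.8, 0.2]
grip_width: 0.0831
```

Emit:
drive_tool([
  [0.008, 0.053, 0, 0, 0, 0, 1],
  [0.008, 0.053, 0, 0, 0, 0, 1],
  [0.008, 0.053, 0, 0, 0, 0, 1],
  [0.008, 0.053, 0, 0, 0, 0, 1],
  [0.008, 0.053, 0, 0, 0, 0, 1],
])

```text
time: 31.32
position: [0.5249, -0.2561, 0.2941]
tool_rot: [1.0, 0.0, -0.0, -0.0]
ft_force: [0.5, 0.6, 0.0]
grip_width: 0.0867
```

Emit:
drive_tool([
  [0.008, 0.053, 0, 0, 0, 0, 1],
  [0.008, 0.053, 0, 0, 0, 0, 1],
  [0, 0, 0, 0, 0, -10, 1],
  [0, 0, 0, 0, 0, -10, 1],
  [0, 0, 0, 0, 0, -10, 1],
])

```text
time: 31.95
position: [0.5408, -0.3606, 0.2936]
tool_rot: [0.965, 0.262, -0.0, -0.001]
ft_force: [-1.0, 0.0, -0.7]
grip_width: 0.0872
```

Emit:
drive_tool([
  [0, 0, 0, 0, 0, -10, 1],
  [0, 0, 0, 0, 0, -10, 1],
  [0, 0, 0, 0, 0, -10, 1],
  [0, 0, 0, 0, 0, -10, 1],
  [0, 0, 0, 0, 0, -9.5, 1],
])

```text
time: 32.58
position: [0.5409, -0.3603, 0.2938]
tool_rot: [0.767, 0.642, -0.0, -0.001]
ft_force: [-0.1, 0.4, -0.0]
grip_width: 0.0872
```

Emit:
drive_tool([
  [0, 0, 0, 0, 0, 0, 1],
  [0, 0, 0, 0, 0, 0, 1],
])

```text
time: 32.83
position: [0.5411, -0.3604, 0.2942]
tool_rot: [0.769, 0.639, -0.0, -0.0]
ft_force: [-0.8, -0.5, 0.3]
grip_width: 0.087
```

```bash
python3 cap.py w8; python3 to.py 0.542 -0.355 0.014
```

```text
[ 0.5411 -0.3604  0.2942] [[0.184, 0.983, -0.001], [0.983, -0.184, 0.0], [0.0, -0.001, -1.0]] 371.64829954431775 321.7743324337818 235.360649264205
cam [ 0.556 -0.281  0.457] [-0.056 -0.285 -0.957]
[ 0.5411 -0.3605  0.2943] yaw y -10.6 tilt [-0.0003  0.0003] w 0.0872 f [-0.2  0.7 -0.4] t 32.9
shift [ 0.0055 -0.      0.2803]
```

View pics/w8.png

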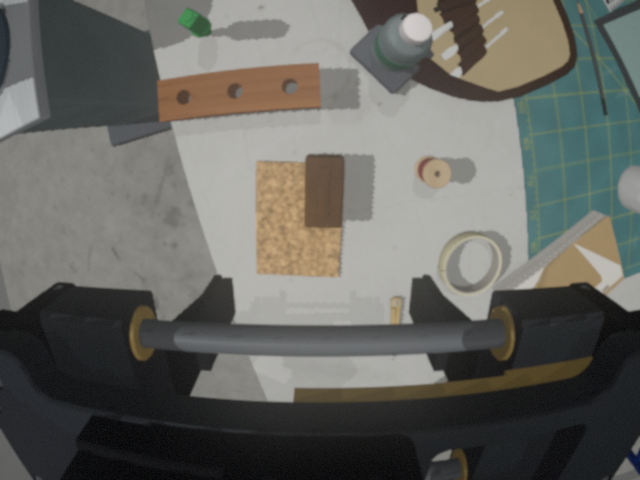

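The weight is at about (324,191), on the pad's upper-right corner; pad corners are at (257,162), (257,273) and (340,276). I'll compute positions.

```bash
python3 - <<'E'
from h import *
z=np.load('w8.npz'); hsv=cv2.cvtColor(z['p'],cv2.COLOR_BGR2HSV)
mk=np.zeros((480,640),np.uint8); mk[140:240,295:360]=cv2.inRange(hsv[140:240,295:360],(0,60,20),(25,255,125))
cn=max(cv2.findContours(cv2.morphologyEx(mk,2,np.ones((5,5))),0,2)[0],key=cv2.contourArea); b=cv2.boxPoints(cv2.minAreaRect(cn))
W=np.array([onz(*fish(z,*k),.036)[:2] for k in b]); print(b.round().tolist(),W.round(4).tolist(),W.mean(0))
P=[onz(*fish(z,*k),.004)[:2] for k in[(257,162),(257,273),(340,276)]]; print(np.round(P,4).tolist(),((P[0]+P[2])/2).round(4))
E
```

```text
[[304.0, 226.0], [306.0, 156.0], [344.0, 157.0], [341.0, 228.0]] [[0.5123, -0.3918], [0.5313, -0.3109], [0.5725, -0.3202], [0.5552, -0.4015]] [ 0.54279146 -0.35610177]
[[0.4686, -0.3089], [0.4349, -0.4518], [0.5428, -0.4758]] [ 0.5057 -0.3923]
```

Emit:
drive_tool([
  [0, 0, 0, 0, 0, 2, 1],
  [0.0048, 0.001, 0.06, 0, 0, 0, 1],
  [0, 0, 0.06, 0, 0, 0, 1],
  [0, 0, 0.06, 0, 0, 0, 1],
  [0, 0, 0.05, 0, 0, 0, 1],
])

```text
time: 33.5
position: [0.5428, -0.3557, 0.0624]
tool_rot: [0.78, 0.625, -0.0, -0.0]
ft_force: [0.3, 0.3, 0.5]
grip_width: 0.0869
```

Emit:
drive_tool([
  [0, 0, 0.02, 0, 0, 0, 1],
  [0, 0, 0.015, 0, 0, 0, 1],
  [0, 0, 0.01, 0, 0, 0, 1],
  [0, 0, 0, 0, 0, 0, 1],
  [0, 0, 0, 0, 0, 0, 1],
])

```text
time: 34.12
position: [0.544, -0.3567, 0.0209]
tool_rot: [0.78, 0.626, 0.0, 0.001]
ft_force: [0.5, 0.2, 0.5]
grip_width: 0.087
```

```bash
python3 to.py 0.543 -0.356 0.0115
```

```text
[ 0.544  -0.3567  0.0209] yaw y -12.5 tilt [ 0.0019 -0.0017] w 0.087 f [0.5 0.2 0.5] t 34.1
shift [ 0.0005 -0.0011  0.0094]
```

Emit:
drive_tool([
  [0, -0.001, 0.005, 0, 0, 0, 1],
  [0, 0, 0.004, 0, 0, 0, 1],
  [0, 0, 0, 0, 0, 0, 1],
  [0, 0, 0, 0, 0, 0, 0.2],
  [0, 0, 0, 0, 0, 0, 0.2],
], squeeze=45)

```text
time: 34.75
position: [0.5423, -0.3559, 0.0106]
tool_rot: [0.78, 0.626, 0.0, 0.0]
ft_force: [-0.8, -0.5, 0.2]
grip_width: 0.0743
```

Emit:
drive_tool([
  [0, 0, 0, 0, 0, 0, 0.2],
  [0, 0, 0, 0, 0, 0, 0.2],
  [0, 0, 0, 0, 0, 0, 0.2],
  [0, 0, -0.01, 0, 0, 0, 0.2],
  [0, 0, -0.01, 0, 0, 0, 0.2],
])

```text
time: 35.38
position: [0.541, -0.3548, 0.0298]
tool_rot: [0.78, 0.626, -0.0, -0.002]
ft_force: [-0.8, 0.2, -7.3]
grip_width: 0.0448
```

Emit:
drive_tool([
  [-0.022, -0.014, 0, 0, 0, 0, 0.2],
  [-0.022, -0.0145, 0, 0, 0, 0, 0.2],
  [0, 0, 0, 0, 0, 0, 0.2],
  [0, 0, 0, 0, 0, 0, 0.2],
  [0, 0, 0, 0, 0, 0, 0.2],
])

```text
time: 36.0
position: [0.5053, -0.3919, 0.0305]
tool_rot: [0.779, 0.627, 0.0, -0.0]
ft_force: [0.2, 0.3, -7.6]
grip_width: 0.0446
```

```bash
python3 to.py 0.506 -0.392 0.0115
```

```text
[ 0.5053 -0.3919  0.0305] yaw y -12.4 tilt [-0.0001  0.0004] w 0.0446 f [ 0.2  0.3 -7.6] t 36.0
shift [0.0001 0.0007 0.019 ]
```

Emit:
drive_tool([
  [0, 0, 0.01, 0, 0, 0, 0.2],
  [0, 0, 0.007, 0, 0, 0, 0.2],
  [0, 0, 0.003, 0, 0, 0, 0.2],
  [0, 0, 0, 0, 0, 0, 0.2],
  [0, 0, 0, 0, 0, 0, 0.2],
])

```text
time: 36.62
position: [0.5048, -0.3921, 0.0107]
tool_rot: [0.78, 0.626, 0.0, -0.0]
ft_force: [0.0, 3.3, -2.6]
grip_width: 0.0448
```

Emit:
drive_tool([
  [0, 0, 0, 0, 0, 0, 1],
  [0, 0, 0, 0, 0, 0, 1],
  [0, 0, 0, 0, 0, 0, 1],
  [0, 0, -0.04, 0, 0, 0, 1],
  [0, 0, -0.06, 0, 0, 0, 1],
])

```text
time: 37.25
position: [0.504, -0.392, 0.1098]
tool_rot: [0.78, 0.626, -0.0, -0.002]
ft_force: [0.9, -0.8, 0.9]
grip_width: 0.0836
```

Emit:
drive_tool([
  [0, 0, -0.06, 0, 0, 0, 0],
  [0, 0, -0.06, 0, 0, 0, 0],
  [0, 0, -0.05, 0, 0, 0, 0],
  [0, 0, 0, 0, 0, -10, 0],
  [0, 0, 0, 0, 0, -2.4, 0],
], squeeze=30)

```text
time: 37.88
position: [0.5052, -0.3931, 0.2823]
tool_rot: [0.707, 0.708, -0.0, 0.002]
ft_force: [-0.1, -0.1, -1.3]
grip_width: 0.045
```

Emit:
drive_tool([
  [0.051, -0.0055, 0, 0, 0, 0, 0],
  [0.051, -0.0055, 0, 0, 0, 0, 0],
  [0.051, -0.0055, 0, 0, 0, 0, 0],
  [0.051, -0.0055, 0, 0, 0, 0, 0],
  [0.051, -0.0055, 0, 0, 0, 0, 0],
])

```text
time: 38.5
position: [0.4775, -0.1363, 0.281]
tool_rot: [0.708, 0.707, 0.0, 0.001]
ft_force: [0.2, 0.8, -0.4]
grip_width: 0.0016
```

Emit:
drive_tool([
  [0.051, -0.0055, 0, 0, 0, 0, 0],
  [0.051, -0.0055, 0, 0, 0, 0, 0],
  [0.051, -0.0055, 0, 0, 0, 0, 0],
  [0.051, -0.0055, 0, 0, 0, 0, 0],
  [0.051, -0.0055, 0, 0, 0, 0, 0],
])

```text
time: 39.12
position: [0.4504, 0.1189, 0.2811]
tool_rot: [0.708, 0.707, 0.001, 0.001]
ft_force: [-0.2, 0.6, -0.0]
grip_width: 0.0
```

```bash
python3 cap.py w9; python3 to.py 0.4505 0.174 0.048; python3 - <<'E'
from h import *
z=np.load('w9.npz'); hsv=cv2.cvtColor(z['p'],cv2.COLOR_BGR2HSV)
mk=cv2.inRange(hsv,(100,120,60),(130,255,255)); mk[300:]=0; n,l,s,c=cv2.connectedComponentsWithStats(mk)
for i in range(1,n):
    if s[i,4]>15: print(c[i].round(),s[i,:4],onz(*fish(z,*c[i]),.075).round(3))
E
```

```text
[0.4504 0.1189 0.2811] [[0.001, 1.0, 0.002], [1.0, -0.001, -0.0], [-0.0, 0.002, -1.0]] 371.64829954431775 321.7743324337818 235.360649264205
cam [0.45  0.2   0.444] [ 0.    -0.291 -0.957]
[0.4487 0.1244 0.2811] yaw y 0.1 tilt [0.0005 0.0055] w 0.0003 f [-0.8  3.2  0.5] t 39.2
shift [0.0484 0.0018 0.2334]
[304. 113.] [304 109   2   9] [0.433 0.213 0.075]
[329. 115.] [328 111   3   8] [0.457 0.211 0.075]
[341. 116.] [340 112   3   9] [0.469 0.209 0.075]
[354. 117.] [353 113   3   9] [0.481 0.209 0.075]
```

View pics/w9.png

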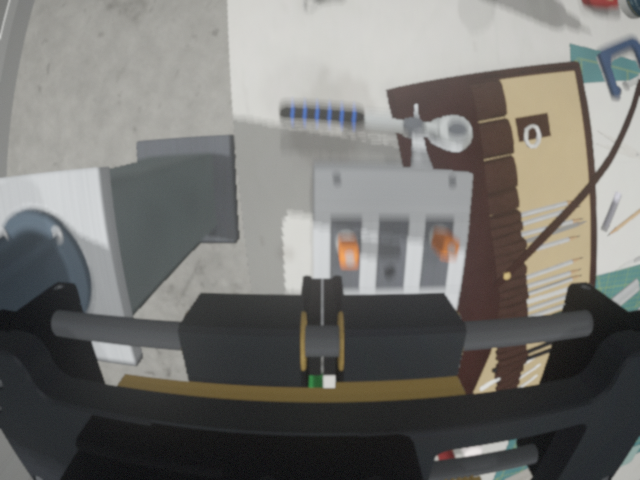

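Both pins stand in the outer lanes, at (348,250) and (445,243). The wrench handle's rings run from (291,112) to (354,117), with the nut near (455,133). I move the closed fingers into the gap beside the handle.

Emit:
drive_tool([
  [0.026, 0.001, 0, 0, 0, 0, 0],
  [0.026, 0.001, 0.04, 0, 0, 0, 0],
  [0, 0, 0.06, 0, 0, 0, 0],
  [0, 0, 0.05, 0, 0, 0, 0],
  [0, 0, 0, 0, 0, 0, 0],
])

```text
time: 39.8
position: [0.4498, 0.1688, 0.1279]
tool_rot: [0.707, 0.707, -0.003, -0.003]
ft_force: [0.1, -0.4, -0.3]
grip_width: 0.0001
```

Emit:
drive_tool([
  [0, 0, 0, 0, 0, 0, 0],
  [0, 0, 0, 0, 0, 0, 0],
])

```text
time: 40.05
position: [0.4544, 0.1695, 0.1328]
tool_rot: [0.707, 0.707, 0.002, 0.002]
ft_force: [0.2, -0.3, 0.5]
grip_width: 0.0007
```

```bash
python3 to.py 0.452 0.176 0.048; python3 -c "
from h import *
z=np.load('w9.npz')
print(onz(*fish(z,457,133),.078).round(3),'bed edge',onz(*fish(z,320,168),.046).round(3), onz(*fish(z,322,122),.065).round(3))"
```

```text
[0.4544 0.1695 0.1328] yaw y -0.1 tilt [0.0052 0.0006] w 0.0007 f [ 0.2 -0.3  0.5] t 40.0
shift [ 0.0065 -0.0028  0.0848]
[0.587 0.197 0.078] bed edge [0.448 0.154 0.046] [0.45  0.203 0.065]
```

Emit:
drive_tool([
  [0.008, -0.001, 0, 0, 0, 0, 0],
  [0, 0, 0, 0, 0, 0, 0],
  [0, 0, 0.03, 0, 0, 0, 0],
  [0, 0, 0.03, 0, 0, 0, 0],
  [0, 0, 0.025, 0, 0, 0, 0],
])

```text
time: 40.67
position: [0.4516, 0.1775, 0.045]
tool_rot: [0.707, 0.707, 0.0, 0.0]
ft_force: [0.4, -0.7, 0.3]
grip_width: 0.0007
```

Emit:
drive_tool([
  [0, 0, 0, 0, 0, 0, 0],
  [0, 0, 0, 0, 0, 0, 0],
  [0, 0, 0, 0, 0, 0, 0],
])

```text
time: 41.05
position: [0.4523, 0.1776, 0.0467]
tool_rot: [0.707, 0.707, 0.001, 0.001]
ft_force: [0.1, 0.4, 0.8]
grip_width: 0.0007
```

Emit:
drive_tool([
  [0.006, 0, 0, 0, 0, 2.5, 0],
  [0.006, 0, 0, 0, 0, 2.5, 0],
  [0.0118, -0.0012, 0, 0, 0, 5, 0],
  [0.0118, -0.0012, 0, 0, 0, 5, 0],
  [0, 0, 0, 0, 0, 0, 0],
])

```text
time: 41.68
position: [0.4529, 0.2136, 0.0464]
tool_rot: [0.793, 0.609, 0.001, 0.0]
ft_force: [-0.4, 0.4, 0.8]
grip_width: 0.0003
```

Emit:
drive_tool([
  [0.0118, -0.0012, 0, 0, 0, 5, 0],
  [0.0118, -0.0012, 0, 0, 0, 5, 0],
  [0.0118, -0.0012, 0, 0, 0, 5, 0],
  [0, 0, 0, 0, 0, 0, 0],
])

```text
time: 42.18
position: [0.4616, 0.2477, 0.046]
tool_rot: [0.866, 0.501, 0.001, 0.0]
ft_force: [-0.1, 0.2, 0.2]
grip_width: 0.0005
```

```bash
python3 to.py
```

```text
[0.4616 0.2477 0.046 ] yaw y -29.9 tilt [0.0012 0.0005] w 0.0005 f [-0.1  0.2  0.2] t 42.2
```

Emit:
drive_tool([
  [0.0118, -0.0012, 0, 0, 0, 5, 0],
  [0.0118, -0.0012, 0, 0, 0, 5, 0],
])

```text
time: 42.42
position: [0.4708, 0.2675, 0.0457]
tool_rot: [0.907, 0.422, -0.001, 0.0]
ft_force: [0.1, -3.9, 1.3]
grip_width: 0.0002
```

Emit:
drive_tool([
  [0.0071, -0.0007, 0, 0, 0, 3, 0],
])

```text
time: 42.55
position: [0.4749, 0.2736, 0.0456]
tool_rot: [0.917, 0.399, -0.001, 0.0]
ft_force: [-0.0, -2.8, 2.0]
grip_width: 0.0006
```

```bash
python3 cap.py w10
```

```text
[0.4749 0.2736 0.0456] [[0.682, 0.731, -0.002], [0.731, -0.682, -0.001], [-0.002, -0.001, -1.0]] 371.64829954431775 321.7743324337818 235.360649264205
cam [0.53  0.333 0.208] [-0.203 -0.214 -0.956]
```

View pics/w10.png

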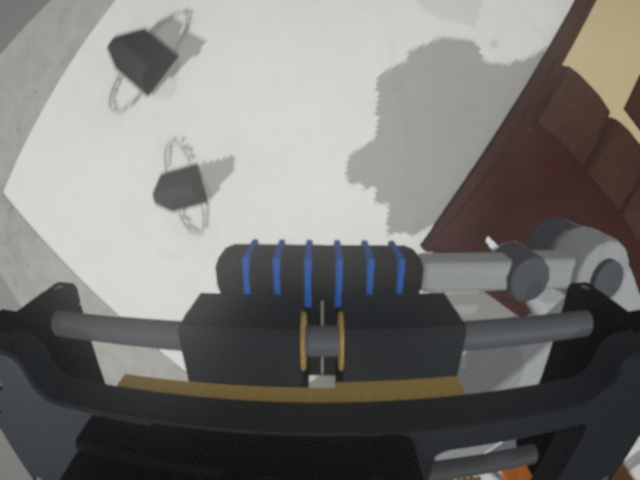

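The handle lies squarely against the closed fingers, spanning (220–420, 240–305), and is turning at about 3 N. Continue.

Emit:
drive_tool([
  [0.0071, -0.0007, 0, 0, 0, 3, 0],
])

```text
time: 42.72
position: [0.4785, 0.2789, 0.0455]
tool_rot: [0.927, 0.375, -0.002, 0.0]
ft_force: [-4.1, -6.3, 2.5]
grip_width: 0.0006
```

Emit:
drive_tool([
  [0.0047, -0.0005, 0, 0, 0, 2, 0],
])

```text
time: 42.85
position: [0.4792, 0.2805, 0.0452]
tool_rot: [0.933, 0.36, -0.005, 0.001]
ft_force: [-4.6, -9.8, 4.9]
grip_width: 0.001
```

Emit:
drive_tool([
  [0.0047, -0.0005, 0, 0, 0, 2, 0],
])

```text
time: 42.98
position: [0.4815, 0.2836, 0.0451]
tool_rot: [0.939, 0.343, -0.006, 0.001]
ft_force: [-6.2, -8.8, 6.5]
grip_width: 0.0003
```

Emit:
drive_tool([
  [0.0047, -0.0005, 0, 0, 0, 2, 0],
])

```text
time: 43.1
position: [0.484, 0.2868, 0.0451]
tool_rot: [0.945, 0.326, -0.007, 0.001]
ft_force: [-7.7, -9.9, 7.0]
grip_width: 0.0004
```

```bash
python3 to.py
```

```text
[0.484  0.2868 0.0451] yaw y -51.9 tilt [-0.0122 -0.0066] w 0.0004 f [-7.7 -9.9  7. ] t 43.1
```

Emit:
drive_tool([
  [0.005, -0.0005, 0, 0, 0, 3, 0],
  [0.005, -0.0005, 0, 0, 0, 3, 0],
])

```text
time: 43.35
position: [0.4904, 0.2939, 0.045]
tool_rot: [0.961, 0.276, -0.008, 0.001]
ft_force: [-10.5, -6.5, 9.2]
grip_width: 0.0003
```

Emit:
drive_tool([
  [0.005, -0.0005, 0, 0, 0, 3, 0],
  [0.005, -0.0005, 0, 0, 0, 3, 0],
])

```text
time: 43.6
position: [0.4977, 0.3004, 0.045]
tool_rot: [0.974, 0.225, -0.008, 0.001]
ft_force: [-11.9, -4.1, 8.7]
grip_width: 0.0
```

```bash
python3 to.py
```

```text
[0.4977 0.3004 0.045 ] yaw y -64.0 tilt [-0.0155 -0.0055] w 0.0 f [-11.9  -4.1   8.7] t 43.6
```

Emit:
drive_tool([
  [-0.015, 0, 0, 0, 0, 0, 0],
  [-0.015, 0, 0, 0, 0, 0, 0],
  [0, 0, -0.04, 0, 0, 0, 0],
  [0, 0, -0.06, 0, 0, 0, 0],
  [0, 0, -0.06, 0, 0, 0, 0],
])

```text
time: 44.22
position: [0.478, 0.2897, 0.207]
tool_rot: [0.974, 0.226, -0.0, -0.0]
ft_force: [0.6, 0.3, 0.5]
grip_width: 0.0001
```

Emit:
drive_tool([
  [0, 0, -0.06, 0, 0, 0, 0],
  [-0.026, 0.04, 0, 0, 0, 0, 0],
  [-0.026, 0.04, 0, 0, 0, 0, 0],
  [-0.026, 0.04, 0, 0, 0, 0, 0],
  [-0.026, 0.04, 0, 0, 0, 0, 0],
])

```text
time: 44.85
position: [0.4542, 0.0992, 0.2657]
tool_rot: [0.974, 0.226, 0.001, 0.0]
ft_force: [0.3, -0.7, 0.2]
grip_width: 0.0006
```

Emit:
drive_tool([
  [0, 0, 0, 0, 0, -10, 0],
  [0, 0, 0, 0, 0, -10, 0],
  [0, 0, 0, 0, 0, -10, 0],
  [0, 0, 0, 0, 0, -10, 0],
  [0, 0, 0, 0, 0, -10, 0],
])

```text
time: 45.48
position: [0.4544, 0.1006, 0.2655]
tool_rot: [0.786, 0.619, 0.0, 0.0]
ft_force: [-0.0, -0.8, 0.3]
grip_width: 0.0002
```

Emit:
drive_tool([
  [0, 0, 0, 0, 0, -10, 0],
  [0, 0, 0, 0, 0, 0, 0],
  [0, 0, 0, 0, 0, 0, 0],
])

```text
time: 45.85
position: [0.4546, 0.1007, 0.2656]
tool_rot: [0.732, 0.681, 0.0, 0.0]
ft_force: [-0.4, 0.2, 0.4]
grip_width: 0.0006
```

```bash
python3 cap.py w11; python3 - <<'E'
from rig import robot
from h import *
p,d=robot.camera('top'); m=robot.camera_model('top'); np.savez('top1.npz',p=p,d=d,**m)
h=cv2.cvtColor(p,cv2.COLOR_BGR2HSV)
mk=np.zeros((480,640),np.uint8); mk[220:280,405:475]=cv2.inRange(h[220:280,405:475],(0,60,20),(25,255,110))
b=cv2.minAreaRect(max(cv2.findContours(cv2.morphologyEx(mk,2,np.ones((3,3))),0,2)[0],key=cv2.contourArea)); print(b, onz(*ray(m,*b[0]),.03).round(3))
t=cv2.resize(p[180:310,150:470],(800,325),interpolation=cv2.INTER_CUBIC); w=np.load('w11.npz')['p'][70:300,200:560]; w=cv2.resize(w,(430,275))
c=np.zeros((600,800,3),np.uint8); c[:325]=t; c[325:,:430]=w; cv2.imwrite('pics/c5.png',c)
E
```

```text
[0.4546 0.1007 0.2656] [[0.072, 0.997, 0.0], [0.997, -0.072, 0.0], [0.0, 0.0, -1.0]] 371.64829954431775 321.7743324337818 235.360649264205
cam [0.46  0.181 0.428] [-0.022 -0.29  -0.957]
((439.0945739746094, 248.43243408203125), (28.934221267700195, 16.604297637939453), 9.462322235107422) [ 0.505 -0.389  0.03 ]
```

View pics/c5.png

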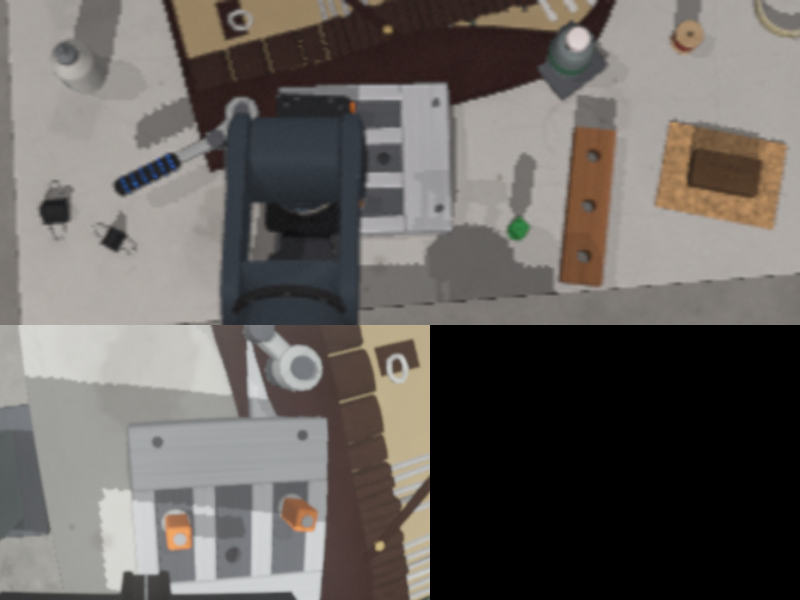

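```bash
python3 - <<'E'
from h import *
t=np.load('top1.npz'); h=cv2.cvtColor(t['p'],cv2.COLOR_BGR2HSV); mk=cv2.inRange(h,(105,130,50),(130,255,255)); mk[:235]=0;mk[262:]=0;mk[:,:192]=0;mk[:,225:]=0
q=cv2.findNonZero(mk)[:,0].astype(float); W=np.array([onz(*ray(t,*k),.075)[:2] for k in q]); c=W.mean(0); v=np.linalg.svd(W-c)[2][0]; v*=np.sign(v[1]); th=np.arctan2(v[1],-v[0])
print('handle mid',c.round(3),'angle',th.round(3))
w=np.load('w11.npz'); n=onz(*fish(w,449.5,105),.078)[:2]; g=onz(*fish(w,417.7,76.7),.075)[:2]; e=g-n; print('nut',n.round(3),'hinge',g.round(3),np.linalg.norm(e).round(3),'angle',np.arctan2(e[1],-e[0]).round(3))
h1=np.array([.587,.197])
for a in (.75,.8,.85,.9): # kink expected from handle mid for given nut-direction angle
    hg=h1+.045*np.array([-np.cos(a),np.sin(a)]); f=c-hg; print(a,np.linalg.norm(f).round(3),(np.arctan2(f[1],-f[0])-a).round(3))
for u,v in[(179,540),(307,521)]: print('pin top',onz(*fish(w,200+u*360/430,70+(v-325)*230/275),.091).round(3))
E
```

```text
handle mid [0.516 0.31 ] angle 1.084
nut [0.584 0.197] hinge [0.554 0.225] 0.041 angle 0.756
0.75 0.091 0.387
0.8 0.09 0.314
0.85 0.09 0.24
0.9 0.089 0.165
pin top [0.478 0.063 0.091]
pin top [0.586 0.071 0.091]
```

```bash
python3 -c "
from rig import robot
print(robot.hand_in())"
```

```text
the job is handed in; nothing more can be done
None
```

The job is done and handed in, at about 46 s of robot time. The hand-in gives no verdict, so the results below are from my own last checks.

- **Weight:** I laid it on the cork pad. It was later knocked aside to about (0.543, −0.356), so I re-gripped it and put it back. The last top view has it at (0.505, −0.389), about 3 mm from the pad centre.
- **Spray cap:** I pressed it to 5.6 mm at 12 N, which is past its bottoming force, and released it. I saw no sign of it staying down, but I did not measure its height afterwards.
- **Pins:** Only two orange pins were there, and the third rack hole was empty. Each slid along its lane (outer lanes 0 and 2), dropped into its hole and stopped at the expected home height. Their tops are where they should be: (0.478, 0.063) and (0.586, 0.071).
- **Grip on the first pin:** It was held about 5° twisted, with a grip width of 21.5 mm instead of 20 mm. It still went fully home.
- **Wrench:** The nut reached its stop and the neck gave at about 11–12 N. The handle now lies at 1.08 rad.
    - **Neck:** bent about 0.3 rad by the camera.
    - **Nut:** I took it as home because the neck only gives then. The camera gives only the direction of the nut-to-hinge line, about 0.76 rad; the nut's zero direction is not known, so this does not confirm the nut angle.
- **Bystanders:** By eye in the last picture, the glue bottle and the red reel stand where they were.

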